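# Secure a culture-bottle tray with push nuts and run it on the orbital shaker

### The arm

A 6-joint arm with a two-finger parallel gripper is mounted at the origin on the work surface. World frame = base frame: x ahead of the robot, y to its left, z up, the work surface at z = 0. Lengths are in mm, angles in rad, forces in N, time in s.
With the tool pointing down it reaches from about 250 to 800 mm from the base axis. Payload 8.5 kg.
Tool frame: the origin (TCP) lies at the very end of the fingers, on their centre line; the grasp point (between the pads) lies 19 mm behind it; z points along the fingers, y is the line along which they close (so a half turn about z gives the same grasp; the last joint's range is limited). The gripper opens to 85 mm and grips with 20 to 120 N. Pads are 22 mm wide; open, the fingers measure 114 mm over their backs; the gripper's body (76 mm by 85 mm) begins 54 mm behind the grasp point. The pads swing forward as they close: fully open they stand 13 mm farther back than shut.
Start: joints at [-1.294, 0.238, -0.013, 1.319, 0, 1.571], TCP at [143.458, -504.974, 231.276] pointing down, gripper open.
Joint ranges: [-2.66, 2.66], [-1.03, 1.9], [-1.14, 1.46], [-1.82, 2.27], [-1.45, 1.34], [-3.14, 3.14]. Speed limits (rad/s): [2.22, 2.22, 2.79, 3.14, 3.14, 3.14].

### API

Orientations are given as a unit quaternion [x, y, z, w].
In Python, from plant import status, viewer, robot gives the robot as it stands.
- The arm moves only by the shell command python3 -m inch 'ROWS'. ROWS is JSON, a list of rows, each an object with "translation": the shift along the tool's x, y, z in units of 40 mm (1.0 is 40 mm), a list of three; "rot": the turn, a rotation vector about the tool's x, y, z in units of 8 degrees (1.0 is 8 degrees), a list of three; "gripper": the finger opening in mm, from 0 to 85.4. In form: [{"translation": [dx, dy, dz], "rot": [wx, wy, wz], "gripper": gripper}, ...]. A call has 1 to 5 rows; each row is the pose to reach, as a shift and turn from the pose commanded when the call began, along the tool's axes at that moment; what a row does not reach only later rows make up. A row lasts 1/8 s, in which the tool goes at most 62.5 mm and 10.7 degrees, less where a joint would pass 70% of its speed; a pose out of reach is approached as far as the arm can. A call with a gripper value outside its range is refused whole. The fingers move at their own pace and stop on an object; the grip force is fixed at half the most. Time passes only in rows, so rows that repeat a pose let the fingers close. It gives the time, the measured TCP pose, the force, the opening and the grip force at its end, in the units of the state.
- status.state(): the state, without advancing time (a new reading comes with each control period).
- viewer.camera(name): name is "scene" or "side" or "wrist"; returns a dict with "frame" (480x640x3 uint8, blue, green, red), "fov_y" (degrees; the focal length in pixels is half the picture's height over the tangent of half this angle, whatever the lens; pixels are square), "cx", "cy" (the principal point, pixels), "extrinsics" (4x4, takes a point from camera to world coordinates). Camera axes: x right, y down, z forward; pixel columns grow to the right and rows downward; lengths in mm; the calibration is good to about 2 mm. A picture is of the moment at which its call begins. There is no depth.
- robot.job_done(): hands the job in; it is judged then, once.
The state is a dict: "time": time; "joint_pos": joint angles; "qd": joint speeds; "joint_efforts": joint torques, N m; "ee_pos": TCP position; "tcp_rot": TCP orientation; "force": force on the tool from outside, world axes, zero at the start; "ft_torque": the same for the moment, N m; "finger_gap": finger opening in mm; "gripper_force": force on a finger pad.
Only numpy, scipy, OpenCV 4.12 (cv2) and the standard library are available. Lean on these libraries where they do the work, as an engineer would, in place of code of your own. Each camera call takes 0.05 s, during which the arm holds its last target. There are 200 camera calls.

### The job

Get the broth cultures onto the orbital shaker: stand every bottle on the bench upright in a well of the tray, lower the hold-down plate over the tray's two rods until it rests on the side brackets, and press a toothed push nut straight down each rod until it grips tight against the plate. Then slide the loaded tray under the slotted side rails all the way to the end stop, and only after that flip the shaker's red toggle switch on, away from its front. Leave the culture dishes, the tube rack and the marker where they are.

Things in the scene. Friction and masses are not known exactly. Their poses are not given: they have to be found in the camera images.
- shaker: orbital shaker fixed to the bench: white housing 330 (x) by 265 mm (y), flat aluminium platform 90 mm above the bench, x -185..145, y +-98 mm in its frame. Origin on the bench; its +x points from its front, where the tray waits, to the end stop at its back. A console strip, 74 mm high, lies at y -98..-155 mm and carries the switch
- tray_home (a point): place of the tray's origin when fully home, at shaker (65, 0, 90) mm, same axes. Steel rails run along shaker x 20..130 mm, with flared mouths from x = -6: guide walls at y = +-86.5 mm, lips over the tray's edges reaching in to y = +-76.5 mm, 9 to 13 mm above the platform; stop face at x = 127 mm
- switch (a joint): red-tipped toggle switch on the shaker's console: 0 = off (bat leaning 26 degrees to the shaker's front, -x), 0.9 rad = on (leaning as much to the shaker's +x). Pivot at (-95, -127.5, 78) mm in the shaker's frame, axis along its y; stays where it is left; about 1.5 N at the tip moves it
- switch_tip (a point): centre of the toggle's red ball, 14 mm across, 40 mm from the pivot
- tray: loose aluminium tray, 0.4 kg empty, waiting on the platform in front of the rails. Base 124 (x) by 168 (y) by 6 mm, origin at the centre of the underside, +x to the rails. Blue rack 112 by 100 mm with four wells, top at z = 26 mm; side brackets 44 by 14 mm at (0, +-60), tops at z = 58 mm; on each a plain upright round-nosed steel rod, 10 mm thick, top at z = 88 mm
- tray_grip (a point): where to grip the tray: centre of the black upright grip at its front, 10 mm thick (x), 50 mm wide (y), z = 6 to 64 mm, at tray (-100, 0, 50) mm; it stands on a tongue of the base, 6 mm thick
- rod_left (a point): top of the rod at tray (0, +60) mm, z = 88 mm
- rod_right (a point): top of the rod at tray (0, -60) mm, z = 88 mm
- well1 (a point): centre of the floor of a well in the tray, at tray (+33, +27, 6) mm; wells are 36 mm square and 20 mm deep, so a bottle has 4 mm play to each side
- well2 (a point): centre of the floor of a well in the tray, at tray (+33, -27, 6) mm; wells are 36 mm square and 20 mm deep, so a bottle has 4 mm play to each side
- well3 (a point): centre of the floor of a well in the tray, at tray (-33, +27, 6) mm; wells are 36 mm square and 20 mm deep, so a bottle has 4 mm play to each side
- well4 (a point): centre of the floor of a well in the tray, at tray (-33, -27, 6) mm; wells are 36 mm square and 20 mm deep, so a bottle has 4 mm play to each side
- plate: loose aluminium hold-down plate 100 (x) by 156 (y) by 4 mm, 0.16 kg, lying flat, origin at the centre of the underside; two 14.6 mm holes at (0, +-60) mm; black upright grip fin in the middle, 10 mm thick (x), 50 mm long (y), z = 4 to 30 mm. Fits either way round. Fitted, its underside rests on the brackets, 58 mm above the tray's underside
- nut1: push nut, 32 g: steel flange 40 mm across, 4 mm thick, toothed 10 mm bore; orange hub 24 mm across, z = 4 to 26 mm, to hold it by. Origin under the flange's centre; lies flange down. Goes flange first over a rod's nose; takes 8 to 16 N of push all the way, 22 mm, and stays where left. Fitted, its underside lies on the plate, 62 mm above the tray's underside. Either nut fits either rod
- nut2: push nut, 32 g: steel flange 40 mm across, 4 mm thick, toothed 10 mm bore; orange hub 24 mm across, z = 4 to 26 mm, to hold it by. Origin under the flange's centre; lies flange down. Goes flange first over a rod's nose; takes 8 to 16 N of push all the way, 22 mm, and stays where left. Fitted, its underside lies on the plate, 62 mm above the tray's underside. Either nut fits either rod
- bottle1: culture bottle with a red screw cap, straight-sided, 28 mm across, 50 mm tall, about 50 g, origin at the centre of its underside; stands on the bench, may be absent
- bottle2: culture bottle with a blue screw cap, straight-sided, 28 mm across, 50 mm tall, about 50 g, origin at the centre of its underside; stands on the bench, may be absent
- bottle3: culture bottle with a yellow screw cap, straight-sided, 28 mm across, 50 mm tall, about 50 g, origin at the centre of its underside; stands on the bench, may be absent
- bottle4: culture bottle with a white screw cap, straight-sided, 28 mm across, 50 mm tall, about 50 g, origin at the centre of its underside; stands on the bench, may be absent
- dishes: bystander: stack of three culture dishes, 90 mm across, 45 mm tall, origin at the centre of the underside
- tube_rack: bystander: white rack of capped tubes, 70 by 130 mm, 80 mm tall, origin at the centre of the underside
- marker: bystander: blue-capped marker pen lying on the bench, 130 mm long along its x, 16 mm thick, origin at the middle of its underside
There are look-alikes about, which are no part of the job. Several things have the shape of the tray; the one meant has the colours described above. What is shaped like the nut2 but pink is not meant.

How it is judged (in metres and radians):
On the way, in this order (a step that is already met when the one before it is completed fails the run):
1. every bottle stands upright in a well of the tray (z of bottle1 in the frame of tray between 0 and 0.01 m and x of bottle1 in the frame of tray between -0.042 and 0.042 m and y of bottle1 in the frame of tray between -0.036 and 0.036 m and angle between each of bottle1, bottle2, bottle3, bottle4's own z axis and vertical below 0.12 rad and z of bottle2 in the frame of tray between 0 and 0.01 m and x of bottle2 in the frame of tray between -0.042 and 0.042 m and y of bottle2 in the frame of tray between -0.036 and 0.036 m and z of bottle3 in the frame of tray between 0 and 0.01 m and x of bottle3 in the frame of tray between -0.042 and 0.042 m and y of bottle3 in the frame of tray between -0.036 and 0.036 m and z of bottle4 in the frame of tray between 0 and 0.01 m and x of bottle4 in the frame of tray between -0.042 and 0.042 m and y of bottle4 in the frame of tray between -0.036 and 0.036 m), for 0.2 s.
2. the hold-down plate lies over the rods on the side brackets (z of plate in the frame of tray between 0.055 and 0.0605 m and angle between plate's own z axis and vertical below 0.06 rad and horizontal distance between plate and tray below 0.006 m and angle between the y axis of plate and the y axis of tray, either way round below 0.08 rad), for 0.2 s.
3. a push nut is pressed down each rod, tight against the plate (all of step 2 and ((horizontal distance between nut1 and rod_left below 0.004 m and z of nut1 in the frame of tray between 0.058 and 0.0645 m and angle between nut1's own z axis and vertical below 0.1 rad) or (horizontal distance between nut2 and rod_left below 0.004 m and z of nut2 in the frame of tray between 0.058 and 0.0645 m and angle between nut2's own z axis and vertical below 0.1 rad)) and ((horizontal distance between nut1 and rod_right below 0.004 m and z of nut1 in the frame of tray between 0.058 and 0.0645 m and angle between nut1's own z axis and vertical below 0.1 rad) or (horizontal distance between nut2 and rod_right below 0.004 m and z of nut2 in the frame of tray between 0.058 and 0.0645 m and angle between nut2's own z axis and vertical below 0.1 rad))), for 0.2 s.
4. the loaded tray is slid under the rails to the end stop (x of tray in the frame of tray_home above -0.005 m and z of tray in the frame of tray_home below 0.004 m and y of tray in the frame of tray_home between -0.006 and 0.006 m and angle between the x axis of tray and the x axis of tray_home, either way round below 0.05 rad and ((horizontal distance between nut1 and rod_left below 0.004 m and z of nut1 in the frame of tray between 0.058 and 0.0645 m and angle between nut1's own z axis and vertical below 0.1 rad) or (horizontal distance between nut2 and rod_left below 0.004 m and z of nut2 in the frame of tray between 0.058 and 0.0645 m and angle between nut2's own z axis and vertical below 0.1 rad)) and ((horizontal distance between nut1 and rod_right below 0.004 m and z of nut1 in the frame of tray between 0.058 and 0.0645 m and angle between nut1's own z axis and vertical below 0.1 rad) or (horizontal distance between nut2 and rod_right below 0.004 m and z of nut2 in the frame of tray between 0.058 and 0.0645 m and angle between nut2's own z axis and vertical below 0.1 rad))), for 0.2 s.
5. the shaker's switch is on (value of joint switch above 0.7 rad), for 0.2 s.
At the end, for the whole second after the job is handed in: Every bottle upright in a well of the tray; the plate over both rods, within 2.5 mm of its brackets; on each rod a push nut within 2.5 mm of the plate; the tray under the rails within 5 mm of the end stop; the switch past 0.7 rad; all at rest (all of step 1 and all of step 2 and all of step 4 and value of joint switch above 0.7 rad and linear speed of each of bottle1, bottle2, bottle3, bottle4, plate, nut1, nut2, tray below 0.02 m/s); the robot touches nothing.
It fails at once if the culture dishes are moved more than 30 mm (distance of dishes from where it was at the start of the episode above 0.03 m).
It fails at once if the tube rack is moved more than 30 mm (distance of tube_rack from where it was at the start of the episode above 0.03 m).
It fails at once if the marker is moved more than 30 mm (distance of marker from where it was at the start of the episode above 0.03 m).
Of bottle1, bottle2, bottle3, bottle4 only 2 to 4 are there at a start; the rules pass over those that are not, and their reading is None.
At some moment in a run one of bottle1, bottle2, bottle3, bottle4, nut1, nut2 may be knocked a few centimetres aside while the robot is not near it.
It also fails if it takes over 210 s, if anything falls off the work surface, if the arm or the gripper's body presses on something with over 40 N, if the wrist force passes 120 N, or if a joint passes its speed limit or range.

## Working session

There is one attempt and no reset: what is moved stays moved. The work goes in short steps, Python scripts to look and compute and a shell command to move; the robot and the scene stay as the last step left them, time stands still between calls to the robot, and variables do not carry over. Pictures are saved under pics/ and viewed, at most 17 in all, crops included, and the job is handed in when it is done.

```bash
ls; mkdir -p pics; cat > h.py <<'E'
import numpy as np, cv2
from plant import status, viewer, robot
def cam(n):
    c=viewer.camera(n); return c
def ray(c,u,v):
    f=240/np.tan(np.radians(c["fov_y"]/2)); E=np.array(c["extrinsics"])
    d=E[:3,:3]@np.array([(u-c["cx"])/f,(v-c["cy"])/f,1]); return E[:3,3],d
def onz(c,u,v,z):
    o,d=ray(c,u,v); return o+d*(z-o[2])/d[2]
def proj(c,p):
    f=240/np.tan(np.radians(c["fov_y"]/2)); E=np.array(c["extrinsics"])
    q=E[:3,:3].T@(np.array(p)-E[:3,3]); return c["cx"]+f*q[0]/q[2],c["cy"]+f*q[1]/q[2]
E
python3 - <<'E'
from h import *
import pickle
for n in("scene","side","wrist"):
    c=cam(n); cv2.imwrite(f"pics/{n}0.png",c["frame"]); pickle.dump(c,open(f"{n}0.pkl","wb"))
    print(n,c["fov_y"],np.round(c["extrinsics"],3).tolist())
print(status.state())
E
```

```text
pics
scene 56.31283823514281 [[0.844, 0.376, -0.382, 890.485], [0.536, -0.603, 0.591, -574.425], [-0.009, -0.704, -0.71, 810.902], [0.0, 0.0, 0.0, 1.0]]
side 56.88499297150437 [[-0.98, -0.135, 0.145, 340.887], [-0.198, 0.647, -0.736, 818.027], [0.006, -0.75, -0.661, 894.039], [0.0, 0.0, 0.0, 1.0]]
wrist 71.57709324323879 [[0.274, -0.926, -0.259, 208.401], [-0.962, -0.264, -0.072, -485.416], [-0.002, 0.269, -0.963, 372.419], [0.0, 0.0, 0.0, 1.0]]
{'time': 0.15, 'joint_pos': array([-1.29397732e+00,  2.38641525e-01, -1.40349149e-02,  1.31920622e+00,
       -3.07389205e-06,  1.57081117e+00]), 'qd': array([ 0.00034833,  0.00063824,  0.00223123, -0.00024622,  0.0007794 ,
       -0.00036175]), 'joint_efforts': array([-6.54887535e-04, -5.39077306e+01,  3.46598160e+01,  1.44389729e-02,
       -1.97275583e-06,  1.35022916e-05]), 'ee_pos': array([ 143.39552097, -504.71566219,  230.83607577]), 'tcp_rot': array([ 9.90437564e-01,  1.37960634e-01, -7.64660141e-05, -5.37760703e-04]), 'force': array([ 0.1212931 , -0.08842139, -0.77568861]), 'ft_torque': array([-0.0174963 , -0.01034832,  0.00333187]), 'gripper_force': 0.0, 'finger_gap': 85.70444623327886}
```

View pics/scene0.png

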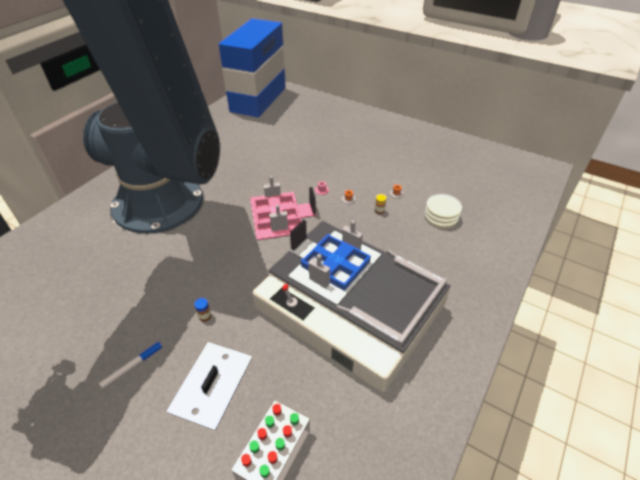

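View pics/side0.png

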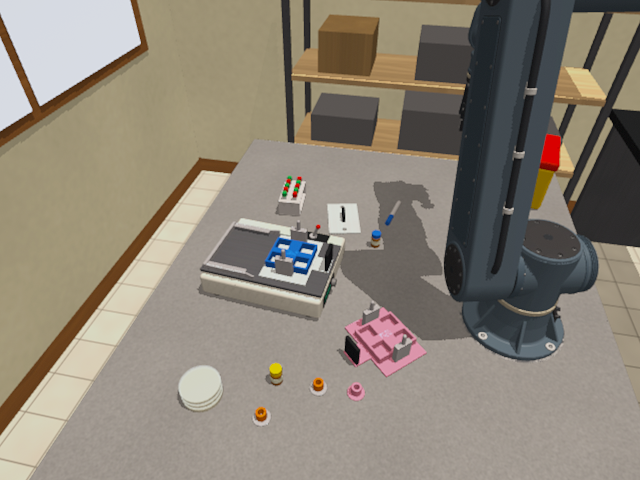

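The scene view shows the blue-capped bottle (203,309), the yellow-capped bottle (381,203), orange nuts (349,196) and (397,190), and the plate (210,385). The tray with the blue rack is on the shaker at (336,260). The look-alikes are the pink nut (322,187) and the pink tray (283,213). No red or white bottle is visible.

```bash
cat >> h.py <<'E'
def blobs(c,lo,hi,amin=15):
    h=cv2.cvtColor(c["frame"],cv2.COLOR_BGR2HSV); m=cv2.inRange(h,lo,hi)
    n,l,s,ct=cv2.connectedComponentsWithStats(m)
    return [(np.round(ct[i],1).tolist(),s[i].tolist()) for i in range(1,n) if s[i][4]>=amin],l
def tri(c1,p1,c2,p2):
    o1,d1=ray(c1,*p1);o2,d2=ray(c2,*p2)
    t=np.linalg.lstsq(np.c_[d1,-d2],o2-o1,rcond=None)[0]
    a=o1+t[0]*d1;b=o2+t[1]*d2
    return (a+b)/2,np.linalg.norm(a-b)
COL=dict(orange=((5,170,120),(16,255,255)),yellow=((22,150,120),(32,255,255)),blue=((100,150,60),(125,255,255)),red=((0,180,120),(4,255,255)))
E
python3 - <<'E'
from h import *
import pickle
C={n:pickle.load(open(f"{n}0.pkl","rb")) for n in("scene","side","wrist")}
for n in("scene","side"):
    for k,(lo,hi) in COL.items(): print(n,k,[b for b in blobs(C[n],lo,hi)[0]])
a=cv2.resize(C["scene"]["frame"][215:385,245:455],None,fx=3.8,fy=3.5,interpolation=2)
b=cv2.resize(C["scene"]["frame"][180:225,300:420],None,fx=6,fy=6,interpolation=2)
cv2.imwrite("pics/a.png",a)
s=cv2.resize(C["side"]["frame"][210:330,190:350],None,fx=5,fy=5,interpolation=2);cv2.imwrite("pics/s.png",s)
E
```

```text
scene orange [([396.7, 188.6], [394, 186, 7, 7, 39]), ([348.4, 194.2], [346, 191, 6, 8, 38])]
scene yellow [([380.7, 198.0], [376, 195, 10, 7, 59])]
scene blue [([248.1, 44.4], [220, 19, 61, 52, 2004]), ([255.0, 98.8], [227, 73, 56, 43, 956]), ([338.2, 258.3], [301, 235, 68, 52, 1030]), ([200.9, 304.0], [195, 298, 13, 13, 126]), ([150.5, 350.5], [141, 343, 20, 16, 132])]
scene red [([284.7, 287.1], [283, 285, 4, 5, 15]), ([276.5, 409.2], [274, 405, 6, 9, 46]), ([286.9, 431.0], [284, 427, 7, 9, 51]), ([261.8, 433.8], [259, 429, 7, 10, 51]), ([272.1, 457.0], [269, 453, 7, 9, 53]), ([245.9, 459.8], [243, 455, 7, 10, 54])]
side orange [([317.8, 384.9], [313, 380, 10, 11, 65]), ([260.7, 415.0], [256, 409, 10, 12, 68])]
side yellow [([541.2, 186.9], [532, 169, 22, 40, 449]), ([275.4, 369.6], [269, 363, 13, 14, 139])]
side blue [([388.8, 219.5], [385, 215, 8, 10, 42]), ([375.9, 233.9], [372, 230, 9, 9, 58]), ([292.9, 253.2], [265, 237, 52, 37, 820])]
side red [([550.9, 151.2], [541, 134, 20, 36, 531])]
```

View pics/a.png

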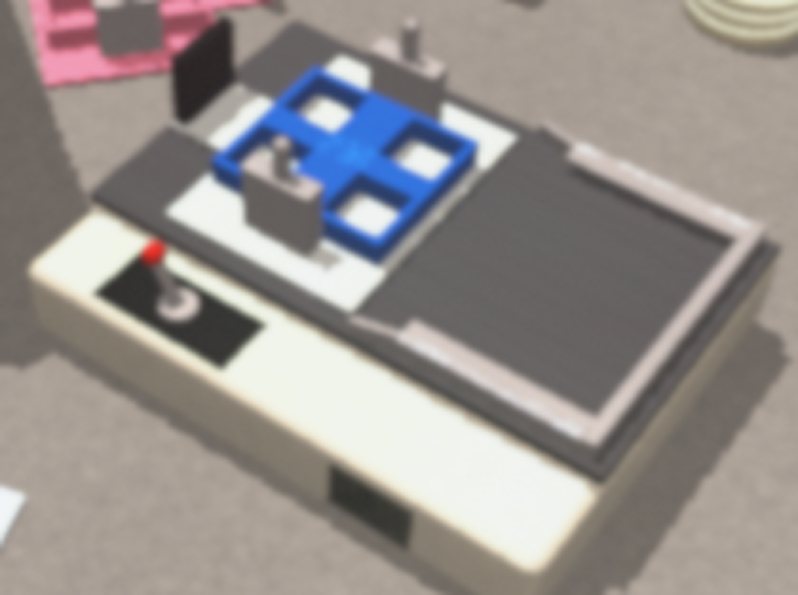

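View pics/s.png

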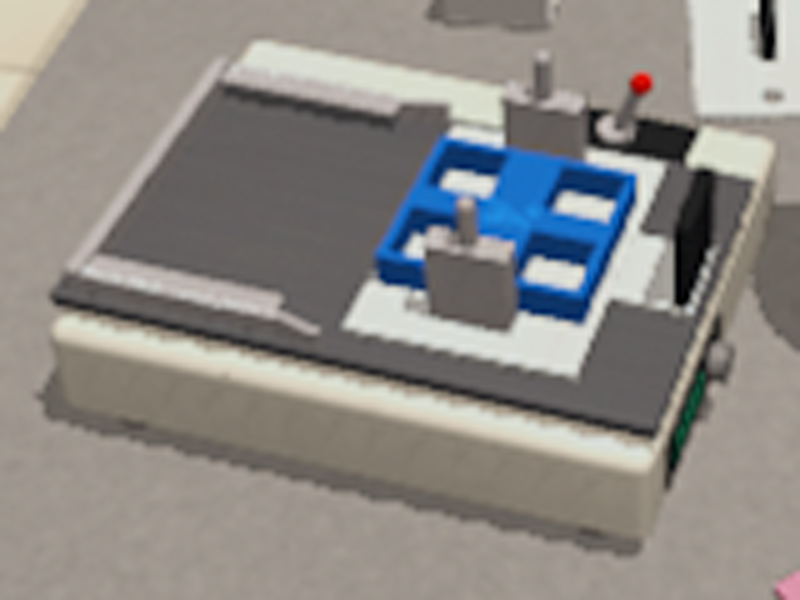

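The crops show the blue-rack tray waiting in front of the rails on the platform. Rod tops are at scene (353,221) and (319.5,256), and the red toggle is at (285,287), leaning to the front. It matches the description, so this is the tray meant.

```bash
python3 - <<'E'
from h import *
import pickle
C={n:pickle.load(open(f"{n}0.pkl","rb")) for n in("scene","side","wrist")}
S,T=C["scene"],C["side"]
P=dict(nutA=((348.4,194.2),(317.8,384.9)),nutB=((396.7,188.6),(260.7,415)),yellow=((380.7,198),(275.4,369.6)),blue=((200.9,304),(375.9,233.9)),
 rodL=((352.9,221.3),(283,250)),rodR=((319.5,255.9),(298.6,220.4)),ball=((284.7,287.1),(318,226.6)),
 cFR=((269.2,270.7),(341-0,246)),cFL=((323.9,221.3),(321,296)),cBL=((449.7,285.6),(201,269.4)),cBR=((404.2,350.7),(234.4,222)),
 grip=((299,234),(329,257)))
for k,(a,b) in P.items():
    p,e=tri(S,a,T,b); print(k,p.round(1),round(e,1))
for k in("cFR","cFL","cBR","cBL"): print(k,onz(S,*P[k][0],88)[:2].round(),onz(T,*P[k][1],88)[:2].round())
# plate: white blob in scene
h=cv2.cvtColor(S["frame"],cv2.COLOR_BGR2HSV); m=cv2.inRange(h,(0,0,170),(179,60,255)); m[:335]=0; m[:,:160]=0;m[:,258:]=0
c=max(cv2.findContours(m,0,1)[0],key=cv2.contourArea); q=cv2.boxPoints(cv2.minAreaRect(cv2.convexHull(c)));q=cv2.approxPolyDP(c,6,True)[:,0]
w=np.array([onz(S,*x,4)[:2] for x in q.astype(float)]); print("plate",q.tolist(),w.round(),w.mean(0).round(1))
m=cv2.inRange(h,(0,0,0),(179,255,50));m[:360]=0;m[410:]=0;m[:,:195]=0;m[:,225:]=0
mm=cv2.moments(m,True);u=(mm["m10"]/mm["m00"],mm["m01"]/mm["m00"]);print("fin",u,onz(S,*u,17))
E
```

```text
nutA [446.9 294.5  15.6] 0.3
nutB [550.1 387.7  15.6] 0.3
yellow [543.1 293.9  44.6] 0.8
blue [ 375.4 -220.4   43.7] 0.6
rodL [585.9  47.6 174.8] 2.2
rodR [577.3 -73.1 174.7] 4.9
ball [ 535.5 -133.2  114. ] 1.1
cFR [464.7 -96.1  85.2] 5.1
cFL [482.8  97.9  85.8] 6.2
cBL [806.8  68.3  85.1] 4.2
cBR [ 788.4 -128.3   93.4] 11.2
grip [481.2  -2.4 125.7] 3.9
cFR [469. -97.] [462. -95.]
cFL [487.  97.] [480.  98.]
cBR [ 793. -123.] [ 786. -136.]
cBL [809.  67.] [803.  71.]
plate [[195, 335], [198, 355], [174, 372], [160, 371], [160, 479], [233, 479], [231, 471], [257, 479], [257, 456], [248, 446], [257, 441], [257, 424], [250, 424], [257, 401], [246, 400], [257, 391], [257, 371], [243, 378], [240, 406], [233, 404], [236, 394], [230, 400], [250, 359], [257, 366], [257, 338], [238, 335], [232, 344], [225, 335], [222, 345], [219, 335]] [[ 394. -269.]
 [ 432. -301.]
 [ 418. -355.]
 [ 393. -368.]
 [ 538. -509.]
 [ 641. -444.]
 [ 630. -436.]
 [ 675. -422.]
 [ 653. -393.]
 [ 629. -388.]
 [ 637. -373.]
 [ 619. -349.]
 [ 608. -356.]
 [ 593. -315.]
 [ 574. -324.]
 [ 580. -299.]
 [ 555. -266.]
 [ 541. -292.]
 [ 572. -339.]
 [ 558. -343.]
 [ 550. -325.]
 [ 548. -340.]
 [ 527. -252.]
 [ 548. -257.]
 [ 509. -206.]
 [ 471. -221.]
 [ 474. -245.]
 [ 447. -236.]
 [ 458. -257.]
 [ 437. -242.]] [ 540.3 -324.1]
fin (209.83333333333334, 379.89473684210526) [ 495.32353218 -333.61164887   17.        ]
```

```bash
cat >> h.py <<'E'
from scipy.spatial.transform import Rotation as Ro
def go(*targets):
    """targets (x,y,z,psi) ; psi = world angle of tool y; prints rows relative to the pose now"""
    s=status.state(); R=Ro.from_quat(s["tcp_rot"]); p=np.array(s["ee_pos"])
    for x,y,z,psi in targets:
        T=Ro.from_matrix(np.array([[-np.sin(psi),np.cos(psi),0],[np.cos(psi),np.sin(psi),0],[0,0,-1]]).T.reshape(3,3).T)
        M=np.c_[[-np.sin(psi),np.cos(psi),0],[np.cos(psi),np.sin(psi),0],[0,0,-1]]; T=Ro.from_matrix(M)
        t=R.inv().apply(np.array([x,y,z])-p)/40; r=np.degrees((R.inv()*T).as_rotvec())/8
        print("T",t.round(3).tolist(),"R",r.round(3).tolist())
E
sed -i '/T=Ro.from_matrix(np.array(/d' h.py
python3 - <<'E'
from h import *
c=cam("scene");print(blobs(c,*COL["blue"])[0][-2:])
go((375.4,-220.4,150,-.08),(375.4,-220.4,24,-.08))
E
```

```text
[([200.9, 304.1], [195, 298, 13, 13, 127]), ([150.5, 350.5], [141, 343, 20, 16, 132])]
T [7.522, -5.251, 2.028] R [-0.006, -0.004, -8.695]
T [7.522, -5.248, 5.178] R [-0.006, -0.004, -8.695]
```

```bash
python3 -m inch '[{"translation":[1,-0.7,0.2],"rot":[0,0,-1.1],"gripper":85},{"translation":[2,-1.4,0.4],"rot":[0,0,-2.2],"gripper":85},{"translation":[3.2,-2.2,0.6],"rot":[0,0,-3.3],"gripper":85},{"translation":[4.2,-2.9,0.8],"rot":[0,0,-4.3],"gripper":85},{"translation":[4.5,-3.15,1],"rot":[0,0,-5],"gripper":85}]'
python3 - <<'E'
from h import *
go((375.4,-220.4,150,-.08),(375.4,-220.4,24,-.08))
E
```

```text
time: 0.82
ee_pos: [283.3, -332.6, 191.1]
tcp_rot: [0.882, 0.471, 0.0, -0.0]
force: [0.1, -0.3, -0.5]
finger_gap: 85.2
gripper_force: 0.0
T [3.61, 0.355, 1.029] R [0.0, -0.003, -3.649]
T [3.609, 0.355, 4.179] R [0.0, -0.003, -3.649]
```

```bash
python3 -m inch '[{"translation":[0.9,0.1,0.2],"rot":[0,0,-1],"gripper":85},{"translation":[1.9,0.2,0.4],"rot":[0,0,-2],"gripper":85},{"translation":[2.9,0.3,0.8],"rot":[0,0,-3],"gripper":85},{"translation":[3.61,0.355,1.03],"rot":[0,0,-3.65],"gripper":85},{"translation":[3.61,0.355,1.03],"rot":[0,0,-3.65],"gripper":85}]'
python3 - <<'E'
from h import *
c=cam("wrist");cv2.imwrite("pics/w1.png",c["frame"])
for b in blobs(c,*COL["blue"],60)[0]: print(b,onz(c,*b[0],47))
h=cv2.cvtColor(c["frame"],cv2.COLOR_BGR2HSV);
go((375.4,-220.4,24,-.08))
E
```

```text
time: 1.45
ee_pos: [375.3, -221.5, 149.4]
tcp_rot: [0.736, 0.677, -0.0, -0.001]
force: [-1.0, 0.3, -0.0]
finger_gap: 85.3
gripper_force: 0.0
([316.6, 237.4], [299, 221, 36, 34, 957]) [ 374.89494041 -219.49563309   47.        ]
([294.1, 356.5], [285, 335, 20, 43, 592]) [ 347.42605269 -321.7992088    47.        ]
T [0.05, 0.007, 3.145] R [-0.006, -0.002, -0.036]
```

View pics/w1.png

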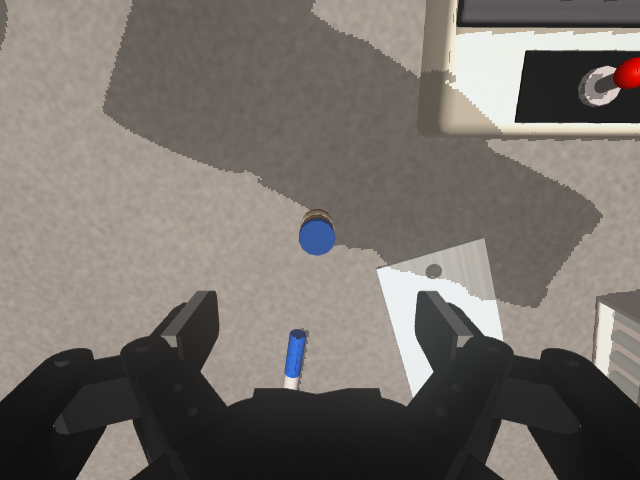

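Wrist view: the blue cap is at (316,237), which matches the triangulation. The plate is at the lower right, with one hole at (433,271). I'll descend, grip and lift.

```bash
python3 -m inch '[{"translation":[0.04,0,1.2],"rot":[0,0,0],"gripper":85},{"translation":[0.04,0,2.4],"rot":[0,0,0],"gripper":85},{"translation":[0.04,0,3.14],"rot":[0,0,0],"gripper":85},{"translation":[0.04,0,3.14],"rot":[0,0,0],"gripper":60},{"translation":[0.04,0,3.14],"rot":[0,0,0],"gripper":20}]'; python3 -m inch '[{"translation":[0,0,0],"rot":[0,0,0],"gripper":20},{"translation":[0,0,0],"rot":[0,0,0],"gripper":20},{"translation":[0,0,0],"rot":[0,0,0],"gripper":20},{"translation":[0,0,0],"rot":[0,0,0],"gripper":20}]'
python3 -m inch '[{"translation":[0,0,-1.4],"rot":[0,0,0],"gripper":20},{"translation":[0,0,-2.8],"rot":[0,0,0],"gripper":20},{"translation":[0,0,-4.2],"rot":[0,0,0],"gripper":20},{"translation":[0,0,-5.4],"rot":[0,0,0],"gripper":20}]'
python3 - <<'E'
from h import *
go((575,-13,255,-.08))
E
```

```text
time: 2.12
ee_pos: [375.6, -222.3, 25.6]
tcp_rot: [0.737, 0.676, 0.0, 0.001]
force: [0.3, -0.0, 0.8]
finger_gap: 51.0
gripper_force: 0.0
time: 2.62
ee_pos: [376.0, -222.1, 26.0]
tcp_rot: [0.737, 0.676, 0.0, 0.001]
force: [-1.9, -0.4, 7.8]
finger_gap: 26.7
gripper_force: 58.5
time: 3.12
ee_pos: [375.2, -221.5, 243.8]
tcp_rot: [0.737, 0.676, 0.0, 0.001]
force: [-0.1, -0.8, -1.4]
finger_gap: 26.1
gripper_force: 59.4
T [5.622, 4.529, -0.276] R [0.019, 0.008, -0.044]
```

```bash
python3 -m inch '[{"translation":[1.2,1,-0.28],"rot":[0,0,0],"gripper":20},{"translation":[2.4,2,-0.28],"rot":[0,0,0],"gripper":20},{"translation":[3.6,3.2,-0.28],"rot":[0,0,0],"gripper":20},{"translation":[4.7,4.5,-0.28],"rot":[0,0,0],"gripper":20},{"translation":[4.7,4.5,-0.28],"rot":[0,0,0],"gripper":20}]'
python3 - <<'E'
from h import *
import pickle
c=cam("wrist");cv2.imwrite("pics/w2.png",c["frame"]);pickle.dump(c,open("w2.pkl","wb"))
E
```

```text
time: 3.75
ee_pos: [573.0, -47.2, 251.7]
tcp_rot: [0.736, 0.677, 0.0, 0.0]
force: [-0.2, -0.5, 0.1]
finger_gap: 26.3
gripper_force: 59.5
```

View pics/w2.png

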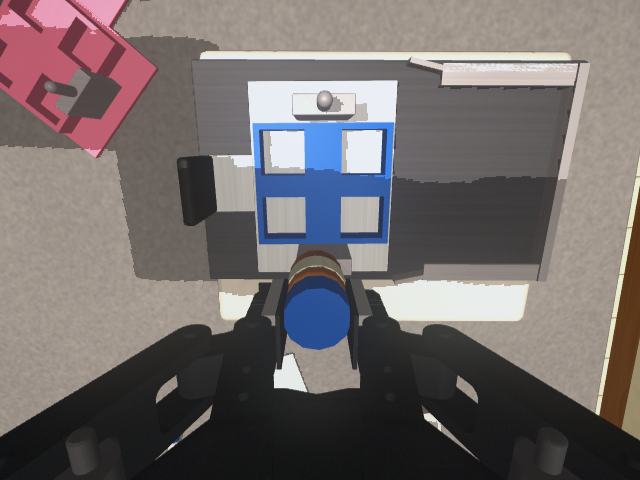

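The wrist view shows the empty blue rack, with corners near (253,124), (393,123), (389,242) and (258,243), and the left rod top at (324,98). The bottle hangs upright between the fingers.

```bash
python3 - <<'E'
from h import *
import pickle
c=pickle.load(open("w2.pkl","rb"))
h=cv2.cvtColor(c["frame"],cv2.COLOR_BGR2HSV); m=cv2.inRange(h,(100,150,60),(125,255,255)); m[246:]=0
hull=cv2.convexHull(max(cv2.findContours(m,0,1)[0],key=cv2.contourArea)); q=cv2.approxPolyDP(hull,8,True)[:,0].astype(float)
w=np.array([onz(c,*x,116)[:2] for x in q]); print(q.tolist(),w.round(1),w.mean(0).round(1))
for i in range(len(w)): d=w[(i+1)%len(w)]-w[i]; print(np.linalg.norm(d).round(1),np.degrees(np.arctan2(d[1],d[0])).round(1))
print("rodL",onz(c,324,99,176))
# wells: white-ish floor blobs inside
for name,u in dict(w1=(364,152),w3=(285,152),w2=(361,216),w4=(285,216)).items(): print(name,onz(c,*u,96).round(1))
for u in((193,61),(588,63),(210,277)): print("plat",onz(c,*u,90).round(1))
E
```

```text
[[393.0, 123.0], [386.0, 242.0], [259.0, 243.0], [253.0, 124.0]] [[639.7  34. ]
 [631.6 -63.3]
 [521.8 -55.2]
 [529.6  42.4]] [580.7 -10.5]
97.7 -94.8
110.2 175.7
97.8 85.4
110.5 -4.3
rodL [584.90467621  48.56625454 176.        ]
w1 [618.7  13.2  96. ]
w3 [550.6  18.8  96. ]
w2 [613.5 -42.9  96. ]
w4 [544.6 -37.2  96. ]
plat [482.4  97.2  90. ]
plat [806.9  68.9  90. ]
plat [464.4 -92.7  90. ]
```

```bash
python3 - <<'E'
from h import *
go((611.5,-42,251,-.081),(611.5,-42,123,-.081))
E
```

```text
T [0.22, 0.958, 0.014] R [0.003, -0.003, -0.018]
T [0.219, 0.957, 3.214] R [0.003, -0.003, -0.018]
```

```bash
python3 -m inch '[{"translation":[0.22,0.96,0],"rot":[0,0,0],"gripper":20},{"translation":[0.22,0.96,0],"rot":[0,0,0],"gripper":20},{"translation":[0.22,0.96,1],"rot":[0,0,0],"gripper":20},{"translation":[0.22,0.96,1.8],"rot":[0,0,0],"gripper":20},{"translation":[0.22,0.96,2.2],"rot":[0,0,0],"gripper":20}]'
python3 - <<'E'
from h import *
go((611.5,-42,123,-.081))
E
```

```text
time: 4.42
ee_pos: [607.7, -45.0, 162.9]
tcp_rot: [0.737, 0.676, -0.001, -0.001]
force: [0.0, -1.0, -1.0]
finger_gap: 26.2
gripper_force: 59.6
T [0.084, 0.09, 0.997] R [-0.014, 0.001, -0.045]
```

```bash
python3 -m inch '[{"translation":[0,0,0],"rot":[0,0,0],"gripper":20},{"translation":[0,0,0],"rot":[0,0,0],"gripper":20},{"translation":[0,0,0],"rot":[0,0,0],"gripper":20}]'
python3 - <<'E'
from h import *
go((611.5,-42,123,-.081))
E
```

```text
time: 4.8
ee_pos: [610.3, -44.3, 165.1]
tcp_rot: [0.737, 0.676, 0.001, 0.001]
force: [0.6, 0.2, -0.4]
finger_gap: 26.3
gripper_force: 59.6
T [0.059, 0.023, 1.052] R [0.015, -0.001, -0.037]
```

```bash
python3 -m inch '[{"translation":[0.06,0.02,0.3],"rot":[0,0,0],"gripper":20},{"translation":[0.06,0.02,0.65],"rot":[0,0,0],"gripper":20},{"translation":[0.06,0.02,1.0],"rot":[0,0,0],"gripper":20},{"translation":[0.06,0.02,1.05],"rot":[0,0,0],"gripper":20},{"translation":[0.06,0.02,1.05],"rot":[0,0,0],"gripper":20}]'
```

```text
time: 5.42
ee_pos: [610.3, -41.9, 120.8]
tcp_rot: [0.737, 0.676, -0.0, -0.0]
force: [0.1, -0.6, -0.3]
finger_gap: 26.1
gripper_force: 62.4
```

```bash
python3 -m inch '[{"translation":[0,0,0],"rot":[0,0,0],"gripper":45},{"translation":[0,0,0],"rot":[0,0,0],"gripper":45},{"translation":[0,0,-1],"rot":[0,0,0],"gripper":45},{"translation":[0,0,-2.2],"rot":[0,0,0],"gripper":60},{"translation":[0,0,-3.3],"rot":[0,0,0],"gripper":85}]'
python3 - <<'E'
from h import *
c=cam("wrist")
for b in blobs(c,*COL["blue"],60)[0]: print(b,onz(c,*b[0],146))
s,t=cam("scene"),cam("side")
a=blobs(s,*COL["yellow"])[0];b=[x for x in blobs(t,*COL["yellow"])[0] if x[0][0]<500];print(a,b)
p=tri(s,a[0][0],t,b[0][0]);print(p)
a=blobs(s,*COL["orange"])[0];b=blobs(t,*COL["orange"])[0]
print([tri(s,i[0],t,j[0]) for i in a for j in b])
go((*p[0][:2],250,-.08))
E
```

```text
time: 6.05
ee_pos: [610.6, -41.9, 255.3]
tcp_rot: [0.737, 0.676, 0.0, 0.0]
force: [1.0, -0.4, -0.1]
finger_gap: 76.4
gripper_force: 0.0
([282.6, 196.2], [208, 134, 138, 118, 9095]) [587.31498696  -7.40993675 146.        ]
([150.0, 430.4], [145, 414, 12, 32, 326]) [ 439.61302258 -214.23996977  146.        ]
[] [([275.4, 369.5], [269, 363, 13, 14, 138])]Traceback (most recent call last):
  File "<stdin>", line 6, in <module>
IndexError: list index out of range
```

```bash
python3 -m inch '[{"translation":[1.4,-0.3,0],"rot":[0,0,0],"gripper":85},{"translation":[2.8,-0.6,0],"rot":[0,0,0],"gripper":85},{"translation":[4.2,-0.9,0],"rot":[0,0,0],"gripper":85},{"translation":[5.6,-1.2,0],"rot":[0,0,0],"gripper":85},{"translation":[7,-1.5,0],"rot":[0,0,0],"gripper":85}]'
python3 - <<'E'
from h import *
c=cam("wrist")
for k in("yellow","orange"):
  for b in blobs(c,*COL[k],60)[0]: print(k,b,onz(c,*b[0],47 if k=="yellow" else 20))
h=cv2.cvtColor(c["frame"],cv2.COLOR_BGR2HSV)
go((543,294,150,-.08),(543,294,25,-.08))
E
```

```text
time: 6.82
ee_pos: [574.2, 243.9, 252.4]
tcp_rot: [0.737, 0.676, -0.001, -0.0]
force: [0.7, -0.3, 0.5]
finger_gap: 84.9
gripper_force: 0.0
yellow ([282.2, 167.4], [269, 154, 27, 28, 577]) [542.47167911 294.4393639   47.        ]
T [1.026, -0.832, 2.552] R [-0.017, -0.016, -0.017]
T [1.019, -0.825, 5.677] R [-0.017, -0.016, -0.017]
```

```bash
python3 -m inch '[{"translation":[1.02,-0.83,0.6],"rot":[0,0,0],"gripper":85},{"translation":[1.02,-0.83,1.8],"rot":[0,0,0],"gripper":85},{"translation":[1.02,-0.83,3.2],"rot":[0,0,0],"gripper":85},{"translation":[1.02,-0.83,4.2],"rot":[0,0,0],"gripper":85},{"translation":[1.02,-0.83,4.6],"rot":[0,0,0],"gripper":85}]'
python3 - <<'E'
from h import *
go((543,294,25,-.08))
E
```

```text
time: 7.5
ee_pos: [543.4, 284.8, 66.4]
tcp_rot: [0.737, 0.676, -0.002, -0.001]
force: [0.6, -0.5, 0.6]
finger_gap: 85.2
gripper_force: 0.0
T [0.232, -0.026, 1.035] R [-0.032, 0.019, -0.044]
```

```bash
python3 -m inch '[{"translation":[0,0,0],"rot":[0,0,0],"gripper":85},{"translation":[0,0,0],"rot":[0,0,0],"gripper":85}]'
python3 - <<'E'
from h import *
go((543,294,25,-.08))
E
```

```text
time: 7.75
ee_pos: [546.4, 286.2, 71.3]
tcp_rot: [0.737, 0.676, 0.001, 0.0]
force: [-0.1, -0.0, 0.2]
finger_gap: 84.9
gripper_force: 0.0
T [0.185, -0.104, 1.157] R [0.014, -0.01, -0.045]
```

```bash
python3 -m inch '[{"translation":[0.2,-0.1,0.5],"rot":[0,0,0],"gripper":85},{"translation":[0.2,-0.1,1.13],"rot":[0,0,0],"gripper":85},{"translation":[0.2,-0.1,1.13],"rot":[0,0,0],"gripper":85},{"translation":[0.2,-0.1,1.13],"rot":[0,0,0],"gripper":40},{"translation":[0.2,-0.1,1.13],"rot":[0,0,0],"gripper":20}]'; python3 -m inch '[{"translation":[0,0,0],"rot":[0,0,0],"gripper":20},{"translation":[0,0,0],"rot":[0,0,0],"gripper":20},{"translation":[0,0,0],"rot":[0,0,0],"gripper":20}]'
python3 -m inch '[{"translation":[0,0,-1.4],"rot":[0,0,0],"gripper":20},{"translation":[0,0,-2.8],"rot":[0,0,0],"gripper":20},{"translation":[0,0,-4.2],"rot":[0,0,0],"gripper":20},{"translation":[0,0,-5.6],"rot":[0,0,0],"gripper":20},{"translation":[0,0,-5.6],"rot":[0,0,0],"gripper":20}]'
python3 - <<'E'
from h import *
go((550,17,250,-.081))
E
```

```text
time: 8.38
ee_pos: [543.1, 294.5, 26.1]
tcp_rot: [0.737, 0.676, 0.001, 0.0]
force: [-0.2, -1.1, -0.2]
finger_gap: 51.3
gripper_force: 0.0
time: 8.75
ee_pos: [542.6, 294.3, 25.5]
tcp_rot: [0.737, 0.676, 0.001, 0.0]
force: [-0.3, -0.5, 5.1]
finger_gap: 26.4
gripper_force: 58.7
time: 9.38
ee_pos: [543.8, 295.0, 253.7]
tcp_rot: [0.737, 0.676, 0.004, 0.001]
force: [-0.5, -0.8, -1.1]
finger_gap: 26.4
gripper_force: 59.4
T [-6.911, 0.752, 0.064] R [0.05, -0.034, -0.038]
```

```bash
python3 -m inch '[{"translation":[-1.4,0.15,0],"rot":[0,0,0],"gripper":20},{"translation":[-2.8,0.3,0],"rot":[0,0,0],"gripper":20},{"translation":[-4.2,0.45,0],"rot":[0,0,0],"gripper":20},{"translation":[-5.6,0.6,0],"rot":[0,0,0],"gripper":20},{"translation":[-6.9,0.75,0],"rot":[0,0,0],"gripper":20}]'
python3 -m inch '[{"translation":[0,0,0],"rot":[0,0,0],"gripper":20},{"translation":[0,0,0],"rot":[0,0,0],"gripper":20},{"translation":[0,0,0],"rot":[0,0,0],"gripper":20},{"translation":[0,0,0.8],"rot":[0,0,0],"gripper":20},{"translation":[0,0,0.8],"rot":[0,0,0],"gripper":20}]'
python3 - <<'E'
from h import *
import pickle
c=cam("wrist");cv2.imwrite("pics/w3.png",c["frame"]);pickle.dump(c,open("w3.pkl","wb"))
go((550,18,122,-.081))
E
```

```text
time: 10.0
ee_pos: [547.5, 14.7, 247.6]
tcp_rot: [0.737, 0.676, -0.0, -0.0]
force: [0.7, -0.4, -0.1]
finger_gap: 26.3
gripper_force: 59.4
time: 10.62
ee_pos: [546.9, 17.6, 214.7]
tcp_rot: [0.736, 0.677, -0.001, -0.001]
force: [-0.1, -0.1, -0.5]
finger_gap: 25.6
gripper_force: 59.4
T [0.018, 0.063, 2.352] R [-0.015, 0.001, -0.026]
```

View pics/w3.png

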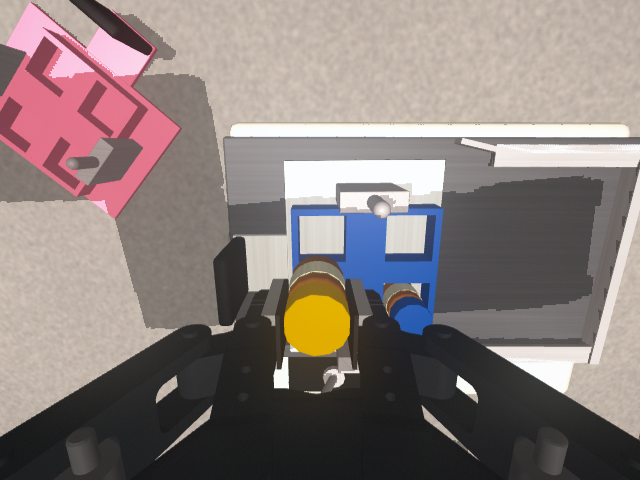

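The blue bottle stands in well2 at (408,310), and the yellow one hangs over well3. I'll lower and release it.

```bash
python3 -m inch '[{"translation":[0.02,0.06,0.8],"rot":[0,0,0],"gripper":20},{"translation":[0.02,0.06,1.5],"rot":[0,0,0],"gripper":20},{"translation":[0.02,0.06,2.0],"rot":[0,0,0],"gripper":20},{"translation":[0.02,0.06,2.33],"rot":[0,0,0],"gripper":20},{"translation":[0.02,0.06,2.33],"rot":[0,0,0],"gripper":20}]'
python3 -m inch '[{"translation":[0,0,0],"rot":[0,0,0],"gripper":20},{"translation":[0,0,0],"rot":[0,0,0],"gripper":45},{"translation":[0,0,0],"rot":[0,0,0],"gripper":45},{"translation":[0,0,-1],"rot":[0,0,0],"gripper":45},{"translation":[0,0,-2.2],"rot":[0,0,0],"gripper":60}]'
python3 -m inch '[{"translation":[0,0,-1.2],"rot":[0,0,0],"gripper":85},{"translation":[-0.8,-0.5,-1.2],"rot":[0,0,0],"gripper":85},{"translation":[-2,-1,-1.2],"rot":[0,0,0],"gripper":85},{"translation":[-3.4,-1.3,-1.2],"rot":[0,0,0],"gripper":85},{"translation":[-4.8,-1.6,-1.2],"rot":[0,0,0],"gripper":85}]'
python3 - <<'E'
from h import *
go((495,-334,200,-.08))
E
```

```text
time: 11.3
ee_pos: [550.7, 17.4, 123.3]
tcp_rot: [0.737, 0.676, -0.0, -0.0]
force: [-0.3, -0.2, -0.7]
finger_gap: 26.3
gripper_force: 59.4
time: 11.92
ee_pos: [550.1, 17.1, 211.9]
tcp_rot: [0.737, 0.676, -0.001, -0.001]
force: [0.5, -0.1, 0.3]
finger_gap: 59.4
gripper_force: 0.0
time: 12.55
ee_pos: [469.8, -170.1, 259.8]
tcp_rot: [0.737, 0.676, 0.0, 0.0]
force: [0.5, -0.2, -0.6]
finger_gap: 84.8
gripper_force: 0.0
T [-4.029, 0.978, 1.498] R [0.008, 0.002, -0.04]
```

```bash
python3 -m inch '[{"translation":[-1.4,0.3,0.1],"rot":[0,0,0],"gripper":85},{"translation":[-2.8,0.6,0.3],"rot":[0,0,0],"gripper":85},{"translation":[-4.2,0.9,0.5],"rot":[0,0,0],"gripper":85},{"translation":[-4.9,1.05,0.7],"rot":[0,0,0],"gripper":85},{"translation":[-4.9,1.05,0.7],"rot":[0,0,0],"gripper":85}]'
python3 - <<'E'
from h import *
import pickle
c=cam("wrist");s=cam("scene");w=c["frame"].copy();w[:150,:220]=cv2.resize(s["frame"][225:325,260:407],(220,150))
cv2.imwrite("pics/w4.png",w);pickle.dump(c,open("w4.pkl","wb"))
E
```

```text
time: 13.18
ee_pos: [494.9, -368.8, 230.0]
tcp_rot: [0.738, 0.675, -0.0, -0.001]
force: [1.0, 0.6, 0.9]
finger_gap: 85.0
gripper_force: 0.0
```

View pics/w4.png

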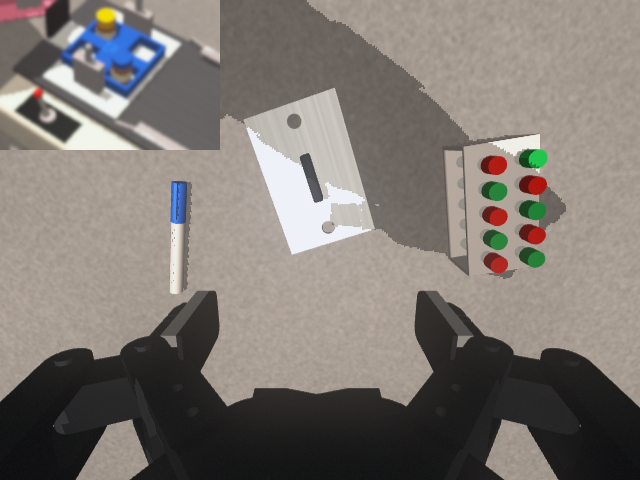

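Plate corners are at (245,119), (334,88), (374,229) and (292,254), holes at (294,121) and (328,227), and the fin is around (311,178). The scene inset shows both bottles in their wells.

```bash
python3 - <<'E'
from h import *
import pickle
c=pickle.load(open("w4.pkl","rb"))
q=[(245,119),(334,88),(374,229),(292,254)]; w=np.array([onz(c,*x,4)[:2] for x in q])
print("center",w.mean(0), [np.linalg.norm(w[i]-w[i-1]).round(1) for i in range(4)])
H=[onz(c,294,121,4)[:2],onz(c,328,227,4)[:2]];print("holes",H,np.mean(H,0),np.linalg.norm(H[0]-H[1]))
d=H[0]-H[1];print("plate y angle",np.arctan2(d[1],d[0]), [np.arctan2(*(w[i]-w[j])[::-1]) for i,j in((1,0),(2,3),(0,3),(1,2))])
h=cv2.cvtColor(c["frame"],cv2.COLOR_BGR2HSV);m=cv2.inRange(h,(0,0,0),(179,255,70));m[:145]=0;m[210:]=0;m[:,:290]=0;m[:,335:]=0
k=max(cv2.findContours(m,0,1)[0],key=cv2.contourArea);r=cv2.minAreaRect(k);print("fin",r,onz(c,*r[0],20))
E
```

```text
center [ 492.31841003 -331.23192009] [np.float64(155.0), np.float64(97.1), np.float64(155.3), np.float64(98.5)]
holes [array([ 478.85331412, -272.75474158]), array([ 505.29365417, -389.2564244 ])] [ 492.07348414 -331.00558299] 119.4643615627766
plate y angle 1.7939683416007104 [np.float64(0.22413767021991363), np.float64(0.22101565441212648), np.float64(1.7851674461123346), np.float64(1.7942333229413565)]Traceback (most recent call last):
  File "<stdin>", line 9, in <module>
ValueError: max() iterable argument is empty
```

```bash
python3 - <<'E'
from h import *
go((492.2,-331.1,80,.222))
E
```

```text
T [0.879, -0.15, 3.783] R [-0.003, -0.007, -2.208]
```

```bash
python3 -m inch '[{"translation":[0.88,-0.15,1],"rot":[0,0,-1.1],"gripper":40},{"translation":[0.88,-0.15,2],"rot":[0,0,-2.2],"gripper":40},{"translation":[0.88,-0.15,3],"rot":[0,0,-2.2],"gripper":40},{"translation":[0.88,-0.15,3.78],"rot":[0,0,-2.2],"gripper":40},{"translation":[0.88,-0.15,3.78],"rot":[0,0,-2.2],"gripper":40}]'
python3 -m inch '[{"translation":[0,0,0],"rot":[0,0,0],"gripper":40},{"translation":[0,0,0],"rot":[0,0,0],"gripper":40}]'
python3 - <<'E'
from h import *
go((492.2,-331.1,9,.222))
E
```

```text
time: 13.9
ee_pos: [491.4, -329.6, 79.0]
tcp_rot: [0.624, 0.781, -0.0, -0.002]
force: [-0.4, -0.3, 0.6]
finger_gap: 40.0
gripper_force: 0.0
time: 14.15
ee_pos: [493.4, -332.2, 82.0]
tcp_rot: [0.625, 0.781, 0.0, 0.001]
force: [0.4, -0.2, -0.3]
finger_gap: 40.0
gripper_force: 0.0
T [0.037, -0.028, 1.824] R [0.014, 0.014, -0.004]
```

```bash
python3 -m inch '[{"translation":[0.03,-0.03,0.9],"rot":[0,0,0],"gripper":40},{"translation":[0.03,-0.03,1.4],"rot":[0,0,0],"gripper":40},{"translation":[0.03,-0.03,1.75],"rot":[0,0,0],"gripper":40},{"translation":[0.03,-0.03,1.75],"rot":[0,0,0],"gripper":40},{"translation":[0.03,-0.03,1.75],"rot":[0,0,0],"gripper":2}]'
python3 -m inch '[{"translation":[0,0,0],"rot":[0,0,0],"gripper":2},{"translation":[0,0,0],"rot":[0,0,0],"gripper":2},{"translation":[0,0,0],"rot":[0,0,0],"gripper":2},{"translation":[0,0,0],"rot":[0,0,0],"gripper":2}]'
```

```text
time: 14.78
ee_pos: [491.6, -331.5, 11.0]
tcp_rot: [0.625, 0.781, 0.0, 0.001]
force: [0.9, -0.4, 0.1]
finger_gap: 23.0
gripper_force: 0.0
time: 15.28
ee_pos: [491.7, -331.5, 11.3]
tcp_rot: [0.625, 0.781, 0.0, 0.001]
force: [-0.3, 0.8, 6.3]
finger_gap: 8.2
gripper_force: 60.0
```

```bash
python3 -m inch '[{"translation":[0,0,-1],"rot":[0,0,0],"gripper":2},{"translation":[0,0,-2.4],"rot":[0,0,0],"gripper":2},{"translation":[0,0,-3.8],"rot":[0,0,0],"gripper":2},{"translation":[0,0,-5.2],"rot":[0,0,0.8],"gripper":2},{"translation":[0,0,-5.8],"rot":[0,0,2.1],"gripper":2}]'
python3 - <<'E'
from h import *
import pickle
c=pickle.load(open("w3.pkl","rb"));d=pickle.load(open("w2.pkl","rb"))
print("rodL w3",onz(c,380,207,176),"tri",tri(c,(380,209),d,(324,99)))
h=cv2.cvtColor(c["frame"],cv2.COLOR_BGR2HSV);m=cv2.inRange(h,(100,150,60),(125,255,255));m[:190]=0;m[295:]=0
b=cv2.convexHull(max(cv2.findContours(m,0,1)[0],key=cv2.contourArea));print(cv2.approxPolyDP(b,6,True)[:,0].tolist())
for u in((292,207),(442,206)): print(onz(c,*u,116))
go((580.7,-11.3,240,-.081))
E
```

```text
time: 15.9
ee_pos: [491.7, -331.5, 246.0]
tcp_rot: [0.734, 0.679, 0.001, 0.002]
force: [1.0, -0.9, -2.5]
finger_gap: 8.7
gripper_force: 59.0
rodL w3 [583.85851575  51.33575491 176.        ] tri (array([584.92929995,  49.18572272, 170.48632269]), np.float64(0.3320168523208549))
[[442, 208], [434, 294], [380, 294], [344, 278], [337, 262], [352, 224]]
[530.23772316  45.02625396 116.        ]
[639.23705751  36.69317695 116.        ]
T [8.154, 1.599, 0.139] R [0.03, 0.016, 0.027]
```

```bash
python3 -m inch '[{"translation":[1.4,0.2,0.1],"rot":[0,0,0],"gripper":2},{"translation":[2.8,0.4,0.1],"rot":[0,0,0],"gripper":2},{"translation":[4.2,0.7,0.1],"rot":[0,0,0],"gripper":2},{"translation":[5.6,1,0.1],"rot":[0,0,0],"gripper":2},{"translation":[7,1.4,0.1],"rot":[0,0,0],"gripper":2}]'
python3 -m inch '[{"translation":[0.5,0,0],"rot":[0,0,0],"gripper":2},{"translation":[0.5,0,0],"rot":[0,0,0],"gripper":2},{"translation":[0.5,0,0],"rot":[0,0,0],"gripper":2}]'
python3 - <<'E'
from h import *
go((580.3,-10.2,205,-.081))
E
```

```text
time: 16.52
ee_pos: [567.1, -54.0, 238.5]
tcp_rot: [0.732, 0.681, 0.0, 0.0]
force: [-0.1, -0.5, -2.7]
finger_gap: 8.1
gripper_force: 59.0
time: 16.9
ee_pos: [568.1, -36.8, 238.2]
tcp_rot: [0.732, 0.681, -0.0, 0.0]
force: [0.8, -1.0, -0.9]
finger_gap: 8.4
gripper_force: 58.9
T [0.686, 0.256, 0.829] R [-0.002, 0.002, 0.058]
```

```bash
python3 -m inch '[{"translation":[0.69,0.26,0],"rot":[0,0,0.06],"gripper":2},{"translation":[0.69,0.26,0],"rot":[0,0,0.06],"gripper":2},{"translation":[0.69,0.26,0.8],"rot":[0,0,0.06],"gripper":2},{"translation":[0.69,0.26,0.8],"rot":[0,0,0.06],"gripper":2},{"translation":[0.69,0.26,0.8],"rot":[0,0,0.06],"gripper":2}]'
python3 - <<'E'
from h import *
import pickle
c=cam("wrist");s=cam("scene");t=cam("side")
pickle.dump((c,s,t),open("w5.pkl","wb"))
o=np.zeros((600,800,3),np.uint8); o[:240,:320]=cv2.resize(c["frame"],(320,240))
o[:300,320:800]=cv2.resize(c["frame"][60:310,120:520],(480,300))
o[300:,:400]=cv2.resize(s["frame"][190:310,250:410],(400,300),interpolation=2);o[300:,400:]=cv2.resize(t["frame"][190:310,210:370],(400,300),interpolation=2)
cv2.imwrite("pics/w5.png",o)
go((580.3,-10.2,205,-.081))
E
```

```text
time: 17.52
ee_pos: [580.9, -10.0, 207.0]
tcp_rot: [0.735, 0.678, 0.0, 0.0]
force: [-0.7, -0.2, -1.0]
finger_gap: 8.3
gripper_force: 58.9
T [-0.02, -0.024, 0.056] R [0.011, -0.001, -0.001]
```

View pics/w5.png

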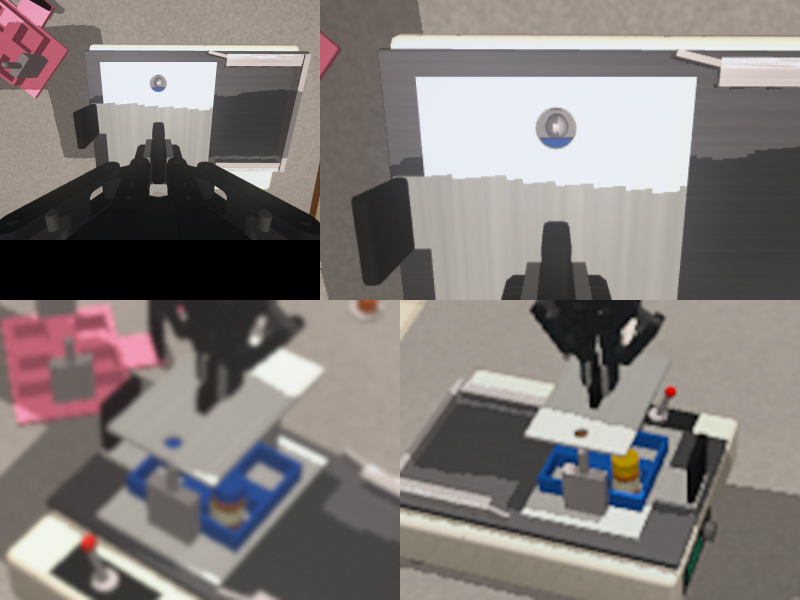

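In the wrist view the rod shows through the plate's hole, almost centred (raw about (316.7,166)). I'll check this numerically.

```bash
python3 - <<'E'
from h import *
import pickle
c=pickle.load(open("w5.pkl","rb"))[0]
cv2.imwrite("pics/w5h.png",cv2.resize(c["frame"][145:190,294:340],None,fx=10,fy=10,interpolation=cv2.INTER_CUBIC))
g=c["frame"].min(2)
m=cv2.inRange(g,0,205)[145:190,294:340]
n,l,st,ct=cv2.connectedComponentsWithStats(m);print(st.tolist(),(ct+[294,145]).round(1).tolist())
for v in(164,165,166,167): print(v,onz(c,316.7,v,196).round(1),onz(c,316.7,v,178).round(1))
E
```

```text
[[0, 0, 46, 45, 1163], [6, 4, 34, 36, 906], [41, 31, 1, 1, 1]] [[316.7, 167.4], [316.2, 166.5], [335.0, 176.0]]
164 [585.3  50.9 196. ] [585.3  50.  178. ]
165 [585.3  50.5 196. ] [585.2  49.5 178. ]
166 [585.3  50.  196. ] [585.2  49.  178. ]
167 [585.2  49.6 196. ] [585.1  48.5 178. ]
```

View pics/w5h.png

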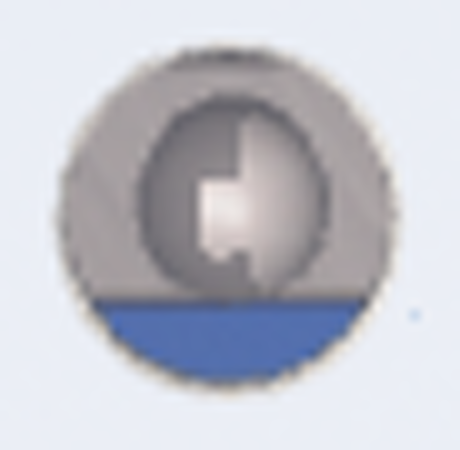

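The close crop puts the rod and hole concentric within about 0.5 mm, so I'll lower the plate.

```bash
python3 -m inch '[{"translation":[0,0,0.3],"rot":[0,0,0],"gripper":2},{"translation":[0,0,0.6],"rot":[0,0,0],"gripper":2},{"translation":[0,0,0.8],"rot":[0,0,0],"gripper":2},{"translation":[0,0,0.9],"rot":[0,0,0],"gripper":2},{"translation":[0,0,0.9],"rot":[0,0,0],"gripper":2}]'
python3 -m inch '[{"translation":[0,0,0.15],"rot":[0,0,0],"gripper":2},{"translation":[0,0,0.28],"rot":[0,0,0],"gripper":2},{"translation":[0,0,0.28],"rot":[0,0,0],"gripper":2}]'
```

```text
time: 18.3
ee_pos: [580.7, -9.1, 169.8]
tcp_rot: [0.735, 0.678, -0.0, -0.0]
force: [-0.4, -0.2, -2.0]
finger_gap: 8.7
gripper_force: 59.0
time: 18.68
ee_pos: [581.0, -9.1, 159.3]
tcp_rot: [0.735, 0.678, 0.0, 0.0]
force: [-0.8, 0.4, 2.9]
finger_gap: 8.8
gripper_force: 59.7
```

```bash
python3 -m inch '[{"translation":[0,0,0],"rot":[0,0,0],"gripper":30},{"translation":[0,0,0],"rot":[0,0,0],"gripper":40},{"translation":[0,0,-0.5],"rot":[0,0,0],"gripper":40},{"translation":[0,0,-1.5],"rot":[0,0,0],"gripper":60},{"translation":[0,0,-2.2],"rot":[0,0,0],"gripper":60}]'
python3 -m inch '[{"translation":[1.4,-0.7,0],"rot":[0,0,0],"gripper":60},{"translation":[2.8,-1.4,0],"rot":[0,0,0],"gripper":60},{"translation":[4.2,-2.2,0],"rot":[0,0,0],"gripper":60},{"translation":[5.5,-3,0],"rot":[0,0,0],"gripper":60},{"translation":[6.2,-3.6,0],"rot":[0,0,0],"gripper":60}]'
python3 - <<'E'
from h import *
import pickle
s,t=cam("scene"),cam("side"); w=cam("wrist")
cv2.imwrite("pics/w6.png",w["frame"]);pickle.dump((w,s,t),open("w6.pkl","wb"))
for n,c in(("s",s),("t",t),("w",w)): print(n,blobs(c,(3,150,100),(17,255,255))[0])
E
```

```text
time: 19.3
ee_pos: [581.1, -9.1, 248.4]
tcp_rot: [0.735, 0.678, 0.0, 0.0]
force: [0.8, -0.0, -0.9]
finger_gap: 59.9
gripper_force: 0.0
time: 19.92
ee_pos: [456.0, 252.0, 246.9]
tcp_rot: [0.734, 0.679, 0.0, -0.0]
force: [0.1, 0.1, -0.2]
finger_gap: 60.0
gripper_force: 0.0
s [([396.8, 188.8], [394, 185, 7, 9, 52]), ([348.3, 194.3], [345, 191, 8, 9, 50])]
t [([60.1, 77.2], [0, 0, 148, 147, 1617]), ([556.0, 161.5], [547, 148, 13, 24, 42]), ([530.4, 159.3], [513, 156, 33, 7, 46]), ([99.7, 294.6], [0, 158, 237, 276, 4334]), ([317.5, 384.3], [313, 378, 10, 13, 90]), ([260.4, 413.8], [255, 407, 11, 14, 102])]
w [([395.6, 76.9], [386, 59, 28, 28, 170]), ([402.2, 69.6], [394, 63, 15, 16, 126]), ([307.1, 172.9], [296, 163, 21, 21, 143])]
```

View pics/w6.png

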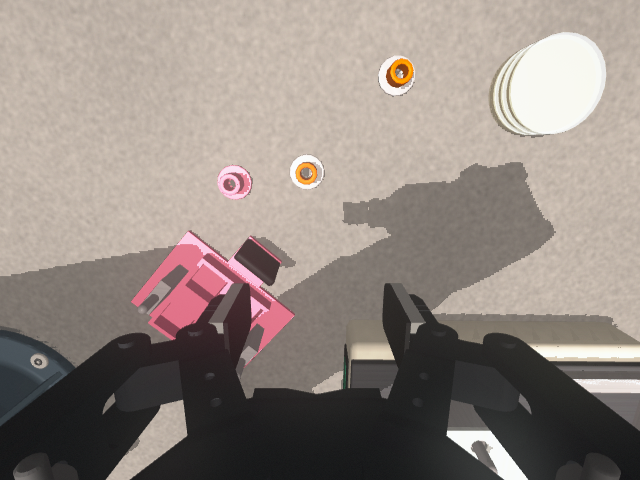

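Wrist view: the orange nuts are at (307,172) and (397,76), and the pink decoy is at (235,182). I'll take the nut at (307,172) first.

```bash
python3 - <<'E'
from h import *
import pickle
c=pickle.load(open("w6.pkl","rb"))[0]
print("pink",onz(c,235,182,4).round(1))
h=cv2.cvtColor(c["frame"],cv2.COLOR_BGR2HSV)
for u,v in((307,172),(397,76)):
    # flange: white or orange pixels near
    m=np.zeros(h.shape[:2],np.uint8); m[v-30:v+30,u-30:u+30]=cv2.inRange(h,(0,0,215),(179,255,255))[v-30:v+30,u-30:u+30]|cv2.inRange(h,(3,120,60),(20,255,255))[v-30:v+30,u-30:u+30]
    k=cv2.convexHull(np.vstack(cv2.findContours(m,0,1)[0]));(e,ax,_)=cv2.fitEllipse(k);print(e,ax,onz(c,*e,4).round(1))
E
```

```text
pink [363.8 288.7   4. ]
(306.20672607421875, 171.61090087890625) (33.5547981262207, 34.756282806396484) [446.1 294.1   4. ]
(396.3657531738281, 74.75955963134766) (36.161338806152344, 40.132843017578125) [549.4 387.    4. ]
```

```bash
python3 -m inch '[{"translation":[1,0.35,1],"rot":[0,0,0.1],"gripper":50},{"translation":[1,0.35,2.2],"rot":[0,0,0.1],"gripper":50},{"translation":[1,0.35,3.6],"rot":[0,0,0.1],"gripper":50},{"translation":[1,0.35,4.6],"rot":[0,0,0.1],"gripper":50},{"translation":[1,0.35,4.6],"rot":[0,0,0.1],"gripper":50}]'
python3 -m inch '[{"translation":[0,0,0],"rot":[0,0,0],"gripper":50},{"translation":[0,0,0],"rot":[0,0,0],"gripper":50}]'
python3 - <<'E'
from h import *
go((446.4,294.2,8,-.081))
E
```

```text
time: 20.7
ee_pos: [473.2, 286.4, 60.4]
tcp_rot: [0.74, 0.672, -0.003, -0.0]
force: [0.4, -0.3, 0.6]
finger_gap: 50.0
gripper_force: 0.0
time: 20.95
ee_pos: [475.9, 288.9, 65.0]
tcp_rot: [0.74, 0.673, 0.002, 0.0]
force: [-0.7, -0.2, 0.5]
finger_gap: 49.9
gripper_force: 0.0
T [0.059, -0.751, 1.422] R [0.02, -0.014, -0.1]
```

```bash
python3 -m inch '[{"translation":[0.06,-0.75,0],"rot":[0,0,-0.1],"gripper":50},{"translation":[0.06,-0.75,0],"rot":[0,0,-0.1],"gripper":50},{"translation":[0.06,-0.75,0.3],"rot":[0,0,-0.1],"gripper":50},{"translation":[0.06,-0.75,0.4],"rot":[0,0,-0.1],"gripper":50},{"translation":[0.06,-0.75,0.4],"rot":[0,0,-0.1],"gripper":50}]'
python3 - <<'E'
from h import *
go((446.4,294.2,9,-.081))
E
```

```text
time: 21.58
ee_pos: [445.0, 293.4, 46.4]
tcp_rot: [0.735, 0.678, -0.0, -0.0]
force: [-0.1, -0.4, 0.3]
finger_gap: 50.1
gripper_force: 0.0
T [0.023, 0.034, 0.934] R [-0.005, 0.003, -0.001]
```

```bash
python3 -m inch '[{"translation":[0.02,0.03,0.5],"rot":[0,0,0],"gripper":50},{"translation":[0.02,0.03,0.92],"rot":[0,0,0],"gripper":50},{"translation":[0.02,0.03,0.92],"rot":[0,0,0],"gripper":50},{"translation":[0.02,0.03,0.92],"rot":[0,0,0],"gripper":14},{"translation":[0.02,0.03,0.92],"rot":[0,0,0],"gripper":14}]'
python3 -m inch '[{"translation":[0,0,0],"rot":[0,0,0],"gripper":14},{"translation":[0,0,0],"rot":[0,0,0],"gripper":14},{"translation":[0,0,0],"rot":[0,0,0],"gripper":14}]'
python3 -m inch '[{"translation":[0,0,-1.4],"rot":[0,0,0],"gripper":14},{"translation":[0,0,-2.8],"rot":[0,0,0],"gripper":14},{"translation":[0,0,-4.2],"rot":[0,0,0],"gripper":14},{"translation":[0,0,-5.5],"rot":[0,0,0],"gripper":14},{"translation":[0,0,-5.5],"rot":[0,0,0],"gripper":14}]'
python3 - <<'E'
from h import *
go((585.2,49.5,230,-.081))
E
```

```text
time: 22.2
ee_pos: [446.7, 294.7, 11.2]
tcp_rot: [0.735, 0.678, 0.001, 0.0]
force: [0.5, -0.2, 2.8]
finger_gap: 21.6
gripper_force: 58.6
time: 22.58
ee_pos: [446.7, 294.7, 11.1]
tcp_rot: [0.735, 0.678, 0.001, 0.0]
force: [-1.2, -0.0, 7.1]
finger_gap: 21.4
gripper_force: 59.0
time: 23.2
ee_pos: [447.8, 295.5, 234.7]
tcp_rot: [0.735, 0.678, 0.004, 0.001]
force: [-0.4, 0.1, -1.0]
finger_gap: 21.3
gripper_force: 59.1
T [-5.853, 3.918, 0.114] R [0.044, -0.036, 0.003]
```

```bash
python3 -m inch '[{"translation":[-1.3,0.8,0],"rot":[0,0,0],"gripper":14},{"translation":[-2.5,1.6,0],"rot":[0,0,0],"gripper":14},{"translation":[-3.7,2.4,0.1],"rot":[0,0,0],"gripper":14},{"translation":[-4.9,3.2,0.1],"rot":[0,0,0],"gripper":14},{"translation":[-6.2,3.9,0.1],"rot":[0,0,0],"gripper":14}]'
python3 -m inch '[{"translation":[-0.6,0,0],"rot":[0,0,0],"gripper":14},{"translation":[-0.6,0,0],"rot":[0,0,0],"gripper":14},{"translation":[-0.6,0,0],"rot":[0,0,0],"gripper":14},{"translation":[-0.6,0,0],"rot":[0,0,0],"gripper":14}]'
python3 - <<'E'
from h import *
import pickle
c=cam("wrist");pickle.dump(c,open("w7.pkl","wb"))
u,v=map(int,proj(c,(585.5,49.8,176)));print(u,v)
f=c["frame"].copy();o=np.zeros((480,800,3),np.uint8);o[:300,:400]=cv2.resize(f,(400,300));o[:480,400:]=cv2.resize(f[v-30:v+30,u-25:u+25],(400,480),interpolation=2)
cv2.imwrite("pics/w7.png",o);go((585.2,49.5,225,-.081))
E
```

```text
time: 23.82
ee_pos: [582.1, 32.9, 225.2]
tcp_rot: [0.735, 0.678, -0.0, -0.0]
force: [0.3, 0.9, -0.3]
finger_gap: 21.2
gripper_force: 59.0
time: 24.32
ee_pos: [579.5, 11.8, 226.1]
tcp_rot: [0.735, 0.679, 0.0, -0.0]
force: [0.6, 0.1, -0.3]
finger_gap: 21.4
gripper_force: 59.0
322 200
T [0.951, 0.066, 0.028] R [-0.001, -0.002, 0.013]
```

View pics/w7.png

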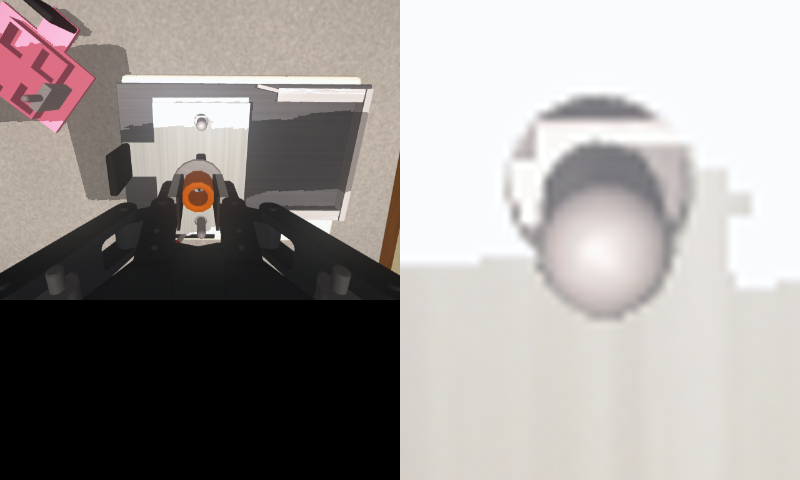

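The plate sits over the rods, with the left rod nose at raw (322.4,201.5). The nut is held upright, with its hub top near (317,315).

```bash
python3 - <<'E'
from h import *
import pickle
c=pickle.load(open("w7.pkl","rb"));p=status.state()["ee_pos"]
for z in(173,175,178): print("rod",onz(c,322.4,201.5,z).round(1))
h=cv2.cvtColor(c["frame"],cv2.COLOR_BGR2HSV);m=cv2.inRange(h,(8,150,150),(20,255,255));m[:270]=0
k=cv2.convexHull(max(cv2.findContours(m,0,1)[0],key=cv2.contourArea));e=cv2.fitEllipse(k);print(e,onz(c,*e[0],p[2]+15),p,"TCP proj",proj(c,p+[0,0,15]))
E
```

```text
rod [585.3  48.8 173. ]
rod [585.3  49.2 175. ]
rod [585.3  49.6 178. ]
((316.6616516113281, 314.7917785644531), (48.02339172363281, 52.2802734375), 86.810791015625) [579.04492505  12.12744557 241.10311642] [579.55550064  11.79032131 226.10311642] TCP proj (np.float64(317.93087071814625), np.float64(315.4249501838085))
```

```bash
python3 -m inch '[{"translation":[0.95,0.08,0],"rot":[0,0,0],"gripper":14},{"translation":[0.95,0.08,0],"rot":[0,0,0],"gripper":14},{"translation":[0.95,0.08,0.3],"rot":[0,0,0],"gripper":14},{"translation":[0.95,0.08,0.6],"rot":[0,0,0],"gripper":14},{"translation":[0.95,0.08,0.6],"rot":[0,0,0],"gripper":14}]'
python3 -m inch '[{"translation":[0,0,0],"rot":[0,0,0],"gripper":14},{"translation":[0,0,0],"rot":[0,0,0],"gripper":14}]'
python3 - <<'E'
from h import *
go((585.7,48.8,192,-.081))
E
```

```text
time: 25.0
ee_pos: [585.0, 47.8, 200.6]
tcp_rot: [0.735, 0.678, -0.001, -0.001]
force: [-0.8, -0.6, 0.0]
finger_gap: 21.3
gripper_force: 59.1
time: 25.25
ee_pos: [586.2, 48.1, 202.5]
tcp_rot: [0.735, 0.678, 0.0, 0.0]
force: [-0.7, 1.1, 0.5]
finger_gap: 21.0
gripper_force: 59.1
T [0.016, -0.014, 0.262] R [0.004, -0.001, 0.0]
```

```bash
python3 -m inch '[{"translation":[0.02,-0.01,0.2],"rot":[0,0,0],"gripper":14},{"translation":[0.02,-0.01,0.4],"rot":[0,0,0],"gripper":14},{"translation":[0.02,-0.01,0.6],"rot":[0,0,0],"gripper":14},{"translation":[0.02,-0.01,0.6],"rot":[0,0,0],"gripper":14}]'
python3 -m inch '[{"translation":[0,0,0.15],"rot":[0,0,0],"gripper":14},{"translation":[0,0,0.3],"rot":[0,0,0],"gripper":14},{"translation":[0,0,0.38],"rot":[0,0,0],"gripper":14},{"translation":[0,0,0.38],"rot":[0,0,0],"gripper":14}]'
```

```text
time: 25.75
ee_pos: [585.1, 49.2, 177.1]
tcp_rot: [0.735, 0.678, -0.001, -0.001]
force: [-0.1, -0.1, -4.0]
finger_gap: 21.3
gripper_force: 59.0
time: 26.25
ee_pos: [585.6, 49.3, 163.2]
tcp_rot: [0.735, 0.678, 0.0, -0.0]
force: [-1.3, 2.0, 3.4]
finger_gap: 21.4
gripper_force: 59.9
```

```bash
python3 -m inch '[{"translation":[0,0,0.06],"rot":[0,0,0],"gripper":14},{"translation":[0,0,0.06],"rot":[0,0,0],"gripper":14},{"translation":[0,0,0.06],"rot":[0,0,0],"gripper":14}]'
```

```text
time: 26.62
ee_pos: [585.7, 49.4, 163.0]
tcp_rot: [0.735, 0.678, 0.001, 0.001]
force: [-7.5, 1.6, 21.9]
finger_gap: 21.3
gripper_force: 61.8
```

Seated at 22 N against the plate. Releasing and moving to the second nut.

```bash
python3 -m inch '[{"translation":[0,0,-0.03],"rot":[0,0,0],"gripper":40},{"translation":[0,0,-0.03],"rot":[0,0,0],"gripper":50},{"translation":[0,0,-0.8],"rot":[0,0,0],"gripper":50},{"translation":[0,0,-1.8],"rot":[0,0,0],"gripper":50},{"translation":[0,0,-2],"rot":[0,0,0],"gripper":50}]'
python3 -m inch '[{"translation":[1.4,-0.2,0],"rot":[0,0,0],"gripper":50},{"translation":[2.8,-0.4,0],"rot":[0,0,0],"gripper":50},{"translation":[4.2,-0.6,0],"rot":[0,0,0],"gripper":50},{"translation":[5.6,-0.8,0],"rot":[0,0,0],"gripper":50},{"translation":[6.9,-1,0],"rot":[0,0,0],"gripper":50}]'
python3 - <<'E'
from h import *
c=cam("wrist");s=cam("side");print(blobs(c,(3,150,100),(17,255,255))[0],[b for b in blobs(s,(3,150,100),(17,255,255))[0] if b[0][1]>200])
h=cv2.cvtColor(c["frame"],cv2.COLOR_BGR2HSV);u,v=map(int,proj(c,(549.8,387.4,4)))
m=np.zeros(h.shape[:2],np.uint8); B=np.s_[v-35:v+35,u-35:u+35]; m[B]=cv2.inRange(h,(0,0,215),(179,255,255))[B]|cv2.inRange(h,(3,120,60),(20,255,255))[B]
k=cv2.convexHull(np.vstack(cv2.findContours(m,0,1)[0]));(e,ax,_)=cv2.fitEllipse(k);print(e,ax,onz(c,*e,4).round(1))
go((549.8,387.4,60,-.081))
E
```

```text
time: 27.25
ee_pos: [586.7, 49.1, 242.6]
tcp_rot: [0.735, 0.678, 0.001, 0.001]
force: [-0.1, -0.2, -1.2]
finger_gap: 49.8
gripper_force: 0.0
time: 27.88
ee_pos: [567.5, 329.2, 239.2]
tcp_rot: [0.735, 0.678, -0.001, -0.0]
force: [0.6, -0.2, 0.3]
finger_gap: 49.9
gripper_force: 0.0
[([296.5, 158.3], [285, 148, 23, 23, 196]), ([627.7, 354.5], [608, 246, 32, 180, 2439])] [([86.4, 309.5], [0, 174, 190, 260, 3399]), ([283.1, 252.3], [279, 247, 9, 12, 84]), ([260.4, 413.8], [255, 407, 11, 14, 105])]
(296.99359130859375, 157.58523559570312) (34.273799896240234, 35.95845031738281) [549.7 387.2   4. ]
T [1.345, -0.521, 4.458] R [-0.015, 0.0, 0.035]
```

```bash
python3 -m inch '[{"translation":[1.34,-0.52,1],"rot":[0,0,0],"gripper":50},{"translation":[1.34,-0.52,2.2],"rot":[0,0,0],"gripper":50},{"translation":[1.34,-0.52,3.4],"rot":[0,0,0],"gripper":50},{"translation":[1.34,-0.52,4.45],"rot":[0,0,0],"gripper":50},{"translation":[1.34,-0.52,4.45],"rot":[0,0,0],"gripper":50}]'
python3 -m inch '[{"translation":[0,0,0],"rot":[0,0,0],"gripper":50},{"translation":[0,0,0],"rot":[0,0,0],"gripper":50}]'
python3 - <<'E'
from h import *
go((549.7,387.2,10,-.081))
E
```

```text
time: 28.6
ee_pos: [549.3, 380.3, 58.5]
tcp_rot: [0.735, 0.678, -0.004, -0.0]
force: [-0.3, 0.2, 0.9]
finger_gap: 50.1
gripper_force: 0.0
time: 28.85
ee_pos: [552.8, 383.1, 64.8]
tcp_rot: [0.735, 0.678, 0.002, 0.0]
force: [-0.3, 0.2, -0.3]
finger_gap: 50.0
gripper_force: 0.0
T [0.093, -0.089, 1.369] R [0.019, -0.015, 0.001]
```

```bash
python3 -m inch '[{"translation":[0.11,-0.09,0.5],"rot":[0,0,0],"gripper":50},{"translation":[0.11,-0.09,1],"rot":[0,0,0],"gripper":50},{"translation":[0.11,-0.09,1.35],"rot":[0,0,0],"gripper":50},{"translation":[0.11,-0.09,1.35],"rot":[0,0,0],"gripper":50},{"translation":[0.11,-0.09,1.35],"rot":[0,0,0],"gripper":14}]'
python3 -m inch '[{"translation":[0,0,0],"rot":[0,0,0],"gripper":14},{"translation":[0,0,0],"rot":[0,0,0],"gripper":14},{"translation":[0,0,0],"rot":[0,0,0],"gripper":14}]'
python3 -m inch '[{"translation":[0,0,-1.4],"rot":[0,0,0],"gripper":14},{"translation":[0,0,-2.8],"rot":[0,0,0],"gripper":14},{"translation":[0,0,-4.2],"rot":[0,0,0],"gripper":14},{"translation":[0,0,-5.5],"rot":[0,0,0],"gripper":14},{"translation":[0,0,-5.5],"rot":[0,0,0],"gripper":14}]'
python3 - <<'E'
from h import *
go((575.6,-70.5,232,-.081),(572,-110,232,-.081))
E
```

```text
time: 29.48
ee_pos: [548.9, 387.6, 9.5]
tcp_rot: [0.735, 0.678, 0.001, 0.0]
force: [-0.2, 0.4, -0.4]
finger_gap: 33.0
gripper_force: 0.0
time: 29.85
ee_pos: [549.0, 387.7, 9.9]
tcp_rot: [0.735, 0.678, 0.001, 0.0]
force: [-0.2, -0.6, 6.7]
finger_gap: 21.5
gripper_force: 59.0
time: 30.48
ee_pos: [550.0, 388.3, 233.9]
tcp_rot: [0.735, 0.678, 0.004, 0.001]
force: [0.1, 1.1, -0.7]
finger_gap: 21.4
gripper_force: 58.9
T [-11.382, 1.563, -0.005] R [0.047, -0.04, 0.002]
T [-12.374, 1.553, -0.011] R [0.047, -0.04, 0.002]
```

```bash
python3 -m inch '[{"translation":[-1.3,0.15,0],"rot":[0,0,0],"gripper":14},{"translation":[-2.7,0.3,0],"rot":[0,0,0],"gripper":14},{"translation":[-4.1,0.5,0],"rot":[0,0,0],"gripper":14},{"translation":[-5.5,0.65,0],"rot":[0,0,0],"gripper":14},{"translation":[-6.9,0.8,0],"rot":[0,0,0],"gripper":14}]'
python3 -m inch '[{"translation":[-1.3,0.2,0],"rot":[0,0,0],"gripper":14},{"translation":[-2.6,0.35,0],"rot":[0,0,0],"gripper":14},{"translation":[-3.9,0.5,0],"rot":[0,0,0],"gripper":14},{"translation":[-4.9,0.6,0],"rot":[0,0,0],"gripper":14},{"translation":[-5.4,0.7,0],"rot":[0,0,0],"gripper":14}]'
python3 -m inch '[{"translation":[0,0,0],"rot":[0,0,0],"gripper":14},{"translation":[0,0,0],"rot":[0,0,0],"gripper":14},{"translation":[0,0,0],"rot":[0,0,0],"gripper":14}]'
python3 - <<'E'
from h import *
import pickle
c=cam("wrist");pickle.dump(c,open("w8.pkl","wb"));p=status.state()["ee_pos"]
u,v=map(int,proj(c,(575.6,-70.5,176)));print(p,u,v)
f=c["frame"];o=np.zeros((480,800,3),np.uint8);o[:300,:400]=cv2.resize(f,(400,300));o[:480,400:]=cv2.resize(f[v-30:v+30,u-25:u+25],(400,480),interpolation=2)
cv2.imwrite("pics/w8.png",o)
h=cv2.cvtColor(c["frame"],cv2.COLOR_BGR2HSV);m=cv2.inRange(h,(8,150,150),(20,255,255));m[:270]=0
k=cv2.convexHull(max(cv2.findContours(m,0,1)[0],key=cv2.contourArea));e=cv2.fitEllipse(k);print("nut-tcp",e,onz(c,*e[0],p[2]+16)-p)
go((575.6,-70.5,230,-.081))
E
```

```text
time: 31.1
ee_pos: [557.4, 107.7, 227.6]
tcp_rot: [0.735, 0.678, -0.0, -0.0]
force: [1.0, -0.2, -0.6]
finger_gap: 21.1
gripper_force: 58.9
time: 31.72
ee_pos: [567.9, -109.9, 227.7]
tcp_rot: [0.736, 0.677, -0.0, -0.0]
force: [0.5, 0.2, -0.2]
finger_gap: 21.5
gripper_force: 58.9
time: 32.1
ee_pos: [568.5, -106.8, 228.5]
tcp_rot: [0.735, 0.679, 0.0, -0.0]
force: [0.1, -0.5, -0.6]
finger_gap: 21.3
gripper_force: 58.9
[ 568.57079056 -106.88258296  228.52924546] 324 202
nut-tcp ((316.5096130371094, 316.74932861328125), (47.64667892456055, 52.4340934753418), 90.3624038696289) [-0.61201639  0.10165908 16.        ]
T [0.921, 0.103, -0.037] R [-0.0, -0.002, 0.014]
```

View pics/w8.png

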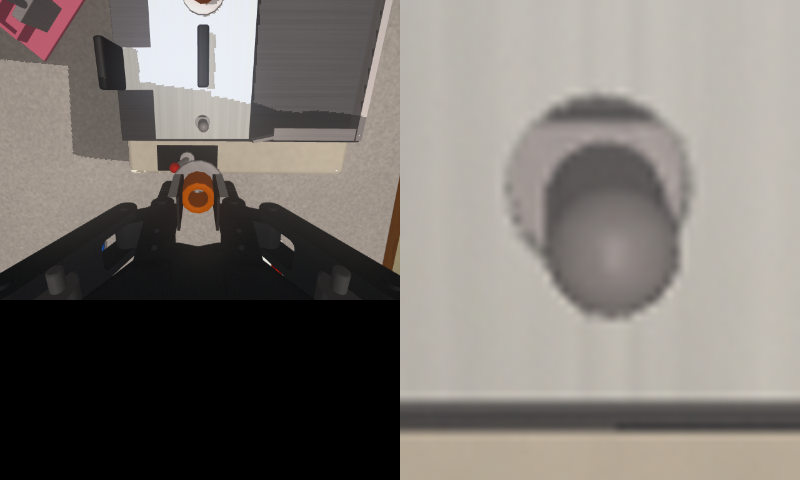

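The right rod nose is at raw (325.5,203.5), inside the plate hole, and the fitted left nut shows at the top.

```bash
python3 - <<'E'
from h import *
import pickle
c=pickle.load(open("w8.pkl","rb"))
r=onz(c,325.5,203.5,175);print(r)
go((r[0]+.5,r[1],205,-.081))
E
```

```text
[576.07909944 -71.11123891 175.        ]
T [0.907, 0.129, 0.588] R [-0.0, -0.002, 0.014]
```

```bash
python3 -m inch '[{"translation":[0.91,0.12,0],"rot":[0,0,0],"gripper":14},{"translation":[0.91,0.12,0],"rot":[0,0,0],"gripper":14},{"translation":[0.91,0.12,0.3],"rot":[0,0,0],"gripper":14},{"translation":[0.91,0.12,0.6],"rot":[0,0,0],"gripper":14},{"translation":[0.91,0.12,0.6],"rot":[0,0,0],"gripper":14}]'
python3 -m inch '[{"translation":[0,0,0],"rot":[0,0,0],"gripper":14},{"translation":[0,0,0],"rot":[0,0,0],"gripper":14}]'
python3 - <<'E'
from h import *
go((576.6,-71.1,162,-.081))
E
```

```text
time: 32.78
ee_pos: [575.3, -72.4, 203.0]
tcp_rot: [0.735, 0.678, -0.001, -0.001]
force: [-0.9, -0.3, 0.2]
finger_gap: 21.1
gripper_force: 58.9
time: 33.02
ee_pos: [576.4, -72.4, 204.8]
tcp_rot: [0.735, 0.678, 0.0, 0.0]
force: [0.6, -0.2, 0.2]
finger_gap: 21.3
gripper_force: 58.9
T [0.032, 0.002, 1.071] R [0.004, -0.0, 0.0]
```

```bash
python3 -m inch '[{"translation":[0.03,0,0.2],"rot":[0,0,0],"gripper":14},{"translation":[0.03,0,0.4],"rot":[0,0,0],"gripper":14},{"translation":[0.03,0,0.6],"rot":[0,0,0],"gripper":14},{"translation":[0.03,0,0.65],"rot":[0,0,0],"gripper":14}]'
python3 -m inch '[{"translation":[0,0,0.15],"rot":[0,0,0],"gripper":14},{"translation":[0,0,0.3],"rot":[0,0,0],"gripper":14},{"translation":[0,0,0.42],"rot":[0,0,0],"gripper":14},{"translation":[0,0,0.42],"rot":[0,0,0],"gripper":14}]'
python3 -m inch '[{"translation":[0,0,0.06],"rot":[0,0,0],"gripper":14},{"translation":[0,0,0.06],"rot":[0,0,0],"gripper":14},{"translation":[0,0,0.06],"rot":[0,0,0],"gripper":14}]'
```

```text
time: 33.52
ee_pos: [575.7, -70.7, 177.3]
tcp_rot: [0.735, 0.678, -0.0, -0.001]
force: [-0.2, 0.3, -5.2]
finger_gap: 21.5
gripper_force: 59.1
time: 34.02
ee_pos: [575.8, -70.8, 161.9]
tcp_rot: [0.735, 0.678, -0.0, -0.0]
force: [-2.7, 2.1, 3.8]
finger_gap: 21.4
gripper_force: 59.9
time: 34.4
ee_pos: [576.0, -70.8, 161.7]
tcp_rot: [0.735, 0.678, 0.001, 0.001]
force: [-9.5, 2.4, 23.1]
finger_gap: 21.2
gripper_force: 62.0
```

```bash
python3 -m inch '[{"translation":[0,0,-0.03],"rot":[0,0,0],"gripper":40},{"translation":[0,0,-0.03],"rot":[0,0,0],"gripper":50},{"translation":[0,0,-0.8],"rot":[0,0,0],"gripper":50},{"translation":[0,0,-1.6],"rot":[0,0,0],"gripper":50},{"translation":[0,0,-1.6],"rot":[0,0,0],"gripper":50}]'
python3 -m inch '[{"translation":[0.9,-1.2,0],"rot":[0,0,0],"gripper":50},{"translation":[0.9,-2.4,0],"rot":[0,0,0],"gripper":50},{"translation":[0.9,-3.2,0],"rot":[0,0,0],"gripper":50},{"translation":[0.9,-3.2,0],"rot":[0,0,0],"gripper":50},{"translation":[0.9,-3.2,0],"rot":[0,0,0],"gripper":50}]'
python3 - <<'E'
from h import *
import pickle
c=cam("wrist");s=cam("scene");t=cam("side");pickle.dump((c,s,t),open("w9.pkl","wb"))
o=np.zeros((600,800,3),np.uint8);o[:300,:400]=cv2.resize(c["frame"],(400,300))
o[:300,400:]=cv2.resize(c["frame"][60:300,150:470],(400,300))
o[300:,:400]=cv2.resize(s["frame"][200:320,260:420],(400,300),interpolation=2);o[300:,400:]=cv2.resize(t["frame"][200:320,200:360],(400,300),interpolation=2)
cv2.imwrite("pics/w9.png",o)
go((480.9,-3,121,-.081))
E
```

```text
time: 35.02
ee_pos: [577.7, -71.2, 225.2]
tcp_rot: [0.735, 0.678, 0.001, 0.002]
force: [0.7, 0.8, -0.4]
finger_gap: 50.0
gripper_force: 0.0
time: 35.65
ee_pos: [452.3, -24.8, 223.0]
tcp_rot: [0.735, 0.678, 0.0, 0.0]
force: [-0.1, 0.0, -0.3]
finger_gap: 50.1
gripper_force: 0.0
T [0.602, 0.666, 2.546] R [-0.003, -0.0, 0.001]
```

View pics/w9.png

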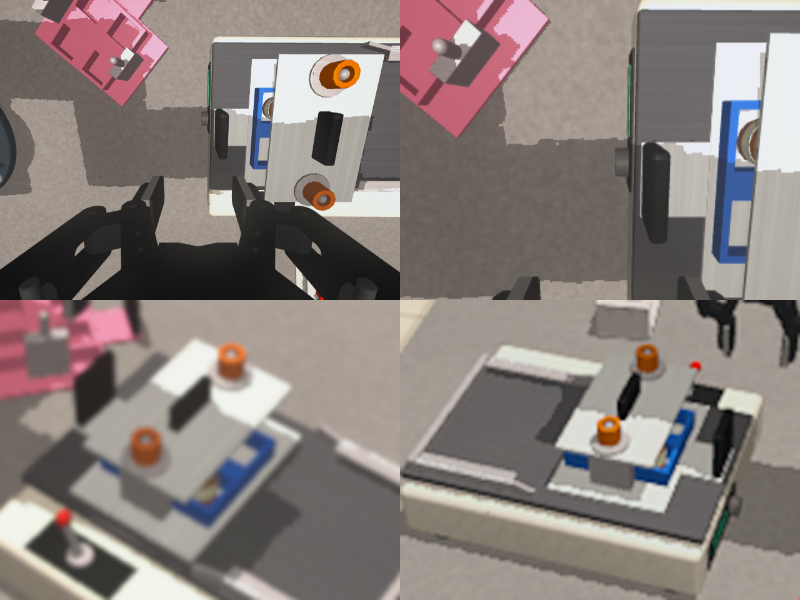

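Both nuts sit flat on the plate, with the rods inside. The black tray grip is at raw (354,215) and matches the prediction. Gripping it.

```bash
python3 -m inch '[{"translation":[0.6,0.67,0],"rot":[0,0,0],"gripper":50},{"translation":[0.6,0.67,0.5],"rot":[0,0,0],"gripper":50},{"translation":[0.6,0.67,1.3],"rot":[0,0,0],"gripper":50},{"translation":[0.6,0.67,2],"rot":[0,0,0],"gripper":50},{"translation":[0.6,0.67,2.5],"rot":[0,0,0],"gripper":50}]'
python3 -m inch '[{"translation":[0,0,0],"rot":[0,0,0],"gripper":50},{"translation":[0,0,0],"rot":[0,0,0],"gripper":50}]'
python3 - <<'E'
from h import *
go((480.9,-3,121,-.081))
c=cam("wrist");h=cv2.cvtColor(c["frame"],cv2.COLOR_BGR2HSV)
print(proj(c,(480.9,-3,154)),proj(c,(480.9,22,154)))
E
```

```text
time: 36.42
ee_pos: [480.4, -3.0, 121.6]
tcp_rot: [0.735, 0.678, -0.001, -0.001]
force: [0.7, -0.2, 0.5]
finger_gap: 49.9
gripper_force: 0.0
time: 36.67
ee_pos: [481.0, -3.0, 123.8]
tcp_rot: [0.735, 0.678, 0.0, 0.0]
force: [-0.5, -0.1, 0.0]
finger_gap: 50.2
gripper_force: 0.0
T [-0.001, -0.002, 0.07] R [0.003, -0.001, 0.002]
(np.float64(317.88528248921153), np.float64(335.1106335967553)) (np.float64(312.3761274534355), np.float64(273.45416819104435))
```

Close, then slide in along tool y (which is close to shaker x).

```bash
python3 -m inch '[{"translation":[0,0,0],"rot":[0,0,0],"gripper":25},{"translation":[0,0,0],"rot":[0,0,0],"gripper":2},{"translation":[0,0,0],"rot":[0,0,0],"gripper":2},{"translation":[0,0,0],"rot":[0,0,0],"gripper":2},{"translation":[0,0,0],"rot":[0,0,0],"gripper":2}]'
python3 -m inch '[{"translation":[0,0.2,0],"rot":[0,0,0],"gripper":2},{"translation":[0,0.5,0],"rot":[0,0,0],"gripper":2},{"translation":[0,0.8,0],"rot":[0,0,0],"gripper":2},{"translation":[0,1.1,0],"rot":[0,0,0],"gripper":2},{"translation":[0,1.1,0],"rot":[0,0,0],"gripper":2}]'
```

```text
time: 37.35
ee_pos: [480.7, -3.0, 123.9]
tcp_rot: [0.735, 0.678, 0.0, 0.0]
force: [-0.5, -0.5, 6.6]
finger_gap: 8.9
gripper_force: 59.4
time: 37.98
ee_pos: [522.9, -6.0, 123.9]
tcp_rot: [0.735, 0.678, -0.0, -0.001]
force: [-7.7, 1.9, 11.8]
finger_gap: 9.3
gripper_force: 61.0
```

```bash
python3 -m inch '[{"translation":[0,0.3,0],"rot":[0,0,0.06],"gripper":2},{"translation":[0,0.6,0],"rot":[0,0,0.06],"gripper":2},{"translation":[0,0.9,0],"rot":[0,0,0.06],"gripper":2},{"translation":[0,1.2,0],"rot":[0,0,0.06],"gripper":2},{"translation":[0,1.2,0],"rot":[0,0,0.06],"gripper":2}]'
python3 -m inch '[{"translation":[0,0.3,0],"rot":[0,0,0],"gripper":2},{"translation":[0,0.6,0],"rot":[0,0,0],"gripper":2},{"translation":[0,0.8,0],"rot":[0,0,0],"gripper":2},{"translation":[0,0.8,0],"rot":[0,0,0],"gripper":2}]'
```

```text
time: 38.6
ee_pos: [570.9, -8.8, 124.0]
tcp_rot: [0.737, 0.676, 0.0, -0.002]
force: [-7.8, 7.7, 11.8]
finger_gap: 9.0
gripper_force: 61.1
time: 39.1
ee_pos: [602.0, -11.1, 123.9]
tcp_rot: [0.737, 0.676, 0.0, -0.002]
force: [-10.4, 11.4, 13.6]
finger_gap: 9.6
gripper_force: 61.1
```

```bash
python3 -m inch '[{"translation":[0.06,0.15,0],"rot":[0,0,0],"gripper":2},{"translation":[0.06,0.3,0],"rot":[0,0,0],"gripper":2},{"translation":[0.06,0.45,0],"rot":[0,0,0],"gripper":2},{"translation":[0.06,0.5,0],"rot":[0,0,0],"gripper":2},{"translation":[0.06,0.5,0],"rot":[0,0,0],"gripper":2}]'
```

```text
time: 39.72
ee_pos: [621.0, -12.1, 123.9]
tcp_rot: [0.738, 0.675, -0.001, -0.002]
force: [-14.7, 2.3, 15.1]
finger_gap: 8.8
gripper_force: 61.4
```

```bash
python3 -m inch '[{"translation":[0,0.1,0],"rot":[0,0,0],"gripper":2},{"translation":[0,0.1,0],"rot":[0,0,0],"gripper":2},{"translation":[0,0.1,0],"rot":[0,0,0],"gripper":2}]'
```

```text
time: 40.1
ee_pos: [621.0, -12.2, 123.9]
tcp_rot: [0.738, 0.675, -0.004, -0.004]
force: [-31.9, 2.8, 24.7]
finger_gap: 9.0
gripper_force: 62.8
```

The tray is against the end stop: 32 N and no further travel. I'll ease off, release, rise and look.

```bash
python3 -m inch '[{"translation":[0,-0.08,0],"rot":[0,0,0],"gripper":2},{"translation":[0,-0.08,0],"rot":[0,0,0],"gripper":2},{"translation":[0,-0.08,0],"rot":[0,0,0],"gripper":30},{"translation":[0,-0.08,0],"rot":[0,0,0],"gripper":30}]'
python3 -m inch '[{"translation":[0,0,-0.8],"rot":[0,0,0],"gripper":30},{"translation":[0,0,-2.2],"rot":[0,0,0],"gripper":30},{"translation":[-1,-1.5,-2.6],"rot":[0,0,0],"gripper":20},{"translation":[-2.2,-2.5,-2.6],"rot":[0,0,0],"gripper":10},{"translation":[-3,-3.4,-2.6],"rot":[0,0,0],"gripper":0}]'
python3 - <<'E'
from h import *
import pickle
c=cam("wrist");s=cam("scene");t=cam("side")
pickle.dump((c,s,t),open("w10.pkl","wb"))
o=np.zeros((600,800,3),np.uint8);o[:300,:400]=cv2.resize(c["frame"],(400,300))
o[300:,:400]=cv2.resize(s["frame"][210:360,255:455],(400,300),interpolation=2);o[300:,400:]=cv2.resize(t["frame"][200:320,190:350],(400,300),interpolation=2)
cv2.imwrite("pics/w10.png",o)
go((505,-133.5,200,-.09),(505,-133.5,108,-.09))
E
```

```text
time: 40.6
ee_pos: [625.0, -12.7, 123.2]
tcp_rot: [0.738, 0.675, 0.0, 0.0]
force: [0.5, 0.5, 0.4]
finger_gap: 30.3
gripper_force: 0.0
time: 41.22
ee_pos: [477.7, -121.2, 227.5]
tcp_rot: [0.738, 0.675, 0.0, 0.001]
force: [0.1, -0.5, 0.1]
finger_gap: 0.2
gripper_force: 0.0
T [-0.234, 0.721, 0.696] R [0.005, 0.001, -0.016]
T [-0.234, 0.72, 2.996] R [0.005, 0.001, -0.016]
```

View pics/w10.png

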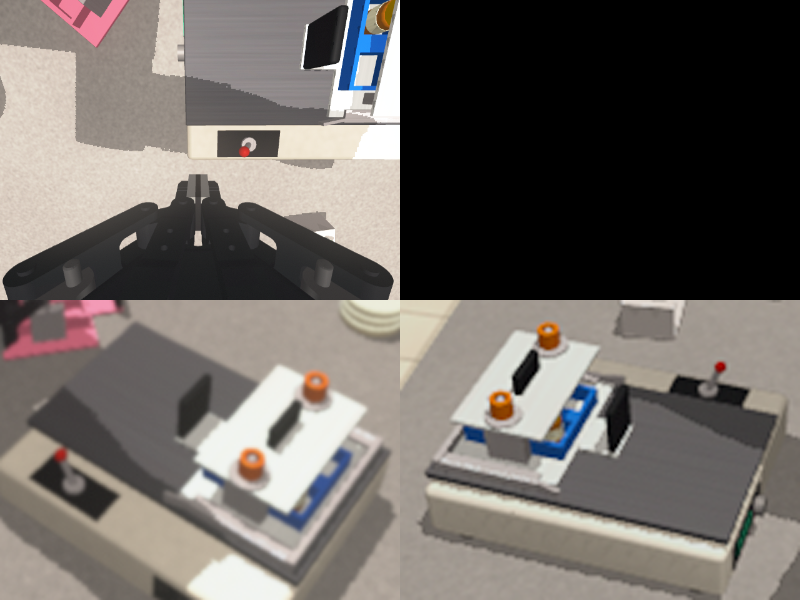

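The tray is home between the rails with the plate and both nuts on it. The toggle ball is at raw (392,243), still leaning to the front.

```bash
python3 - <<'E'
from h import *
import pickle
c=pickle.load(open("w10.pkl","rb"))[0]
b=max(blobs(c,*COL["red"])[0],key=lambda b:b[1][4]);p=onz(c,*b[0],114);print(b,p)
go((p[0]-34,p[1],200,-.09),(p[0]-34,p[1],106,-.09))
E
```

```text
([391.4, 242.9], [385, 236, 14, 15, 175]) [ 536.33627933 -132.10509644  114.        ]
T [-0.206, 0.652, 0.696] R [0.005, 0.001, -0.016]
T [-0.205, 0.65, 3.046] R [0.005, 0.001, -0.016]
```

```bash
python3 -m inch '[{"translation":[-0.2,0.65,0.7],"rot":[0,0,0],"gripper":0},{"translation":[-0.2,0.65,1.5],"rot":[0,0,0],"gripper":0},{"translation":[-0.2,0.65,2.4],"rot":[0,0,0],"gripper":0},{"translation":[-0.2,0.65,3.05],"rot":[0,0,0],"gripper":0},{"translation":[-0.2,0.65,3.05],"rot":[0,0,0],"gripper":0}]'
python3 -m inch '[{"translation":[0,0,0],"rot":[0,0,0],"gripper":0},{"translation":[0,0,0],"rot":[0,0,0],"gripper":0}]'
python3 - <<'E'
from h import *
go((536,-133,106,-.09),(548,-134,106,-.09))
E
```

```text
time: 42.0
ee_pos: [503.4, -129.6, 103.4]
tcp_rot: [0.738, 0.675, -0.001, -0.002]
force: [-0.7, 0.8, 0.2]
finger_gap: 0.1
gripper_force: 0.0
time: 42.25
ee_pos: [504.9, -130.5, 106.5]
tcp_rot: [0.738, 0.675, 0.001, 0.001]
force: [-0.7, -0.3, -0.6]
finger_gap: 0.2
gripper_force: 0.0
T [0.006, 0.781, 0.014] R [0.015, 0.001, 0.008]
T [0.007, 1.082, 0.014] R [0.015, 0.001, 0.008]
```

```bash
python3 -m inch '[{"translation":[0,0.3,0],"rot":[0,0,0],"gripper":0},{"translation":[0,0.6,0],"rot":[0,0,0],"gripper":0},{"translation":[0,0.9,0],"rot":[0,0,0],"gripper":0},{"translation":[0,1.1,0],"rot":[0,0,0],"gripper":0},{"translation":[0,1.1,0],"rot":[0,0,0],"gripper":0}]'
python3 - <<'E'
from h import *
c=cam("wrist");print([(b[0],onz(c,*b[0],114).round(1)) for b in blobs(c,*COL["red"])[0]])
E
```

```text
time: 42.88
ee_pos: [547.9, -134.3, 104.9]
tcp_rot: [0.738, 0.675, -0.0, -0.0]
force: [-2.5, -0.2, 1.5]
finger_gap: -0.0
gripper_force: 0.9
[([363.1, 304.5], array([ 567.8, -133.9,  114. ]))]
```

```bash
python3 -m inch '[{"translation":[0,0.12,0],"rot":[0,0,0],"gripper":0},{"translation":[0,0.16,0],"rot":[0,0,0],"gripper":0},{"translation":[0,0.16,0],"rot":[0,0,0],"gripper":0}]'
python3 -m inch '[{"translation":[0,-0.5,0],"rot":[0,0,0],"gripper":0},{"translation":[0,-1,0],"rot":[0,0,0],"gripper":0},{"translation":[0,-1,-1.3],"rot":[0,0,0],"gripper":0},{"translation":[0,-1,-2.6],"rot":[0,0,0],"gripper":0},{"translation":[-0.5,-2.2,-3.5],"rot":[0,0,0],"gripper":0}]'
python3 -m inch '[{"translation":[0,-1,0],"rot":[0,0,0],"gripper":0},{"translation":[0,-1,0],"rot":[0,0,0],"gripper":0},{"translation":[0,-1,0],"rot":[0,0,0],"gripper":0}]'
python3 - <<'E'
from h import *
c=cam("wrist");s=cam("scene");t=cam("side")
print([(b[0],b[1][4],onz(c,*b[0],114).round(1)) for b in blobs(c,*COL["red"])[0]])
# stop gap: tray base near corner and rails, both views
o=np.zeros((600,800,3),np.uint8);o[:300,:400]=cv2.resize(c["frame"],(400,300));o[:300,400:]=cv2.resize(c["frame"][:240,320:],(400,300))
o[300:,:400]=cv2.resize(s["frame"][210:360,255:455],(400,300),interpolation=2);o[300:,400:]=cv2.resize(t["frame"][200:320,190:350],(400,300),interpolation=2)
cv2.imwrite("pics/w11.png",o)
E
```

```text
time: 43.3
ee_pos: [549.0, -134.3, 104.4]
tcp_rot: [0.738, 0.675, -0.003, -0.003]
force: [-18.8, 1.0, 6.9]
finger_gap: -0.2
gripper_force: 10.2
time: 43.92
ee_pos: [467.6, -146.9, 247.0]
tcp_rot: [0.737, 0.676, 0.001, 0.002]
force: [0.4, -1.1, 0.4]
finger_gap: 0.0
gripper_force: 0.0
time: 44.3
ee_pos: [426.2, -143.4, 245.2]
tcp_rot: [0.738, 0.675, 0.001, 0.001]
force: [-1.2, 0.2, -0.1]
finger_gap: -0.3
gripper_force: 0.0
[([485.5, 204.7], 217, array([ 567.1, -133.8,  114. ])), ([541.1, 370.4], 142, array([ 627.8, -300. ,  114. ])), ([572.3, 383.6], 139, array([ 659.3, -317.8,  114. ]))]
```

View pics/w11.png

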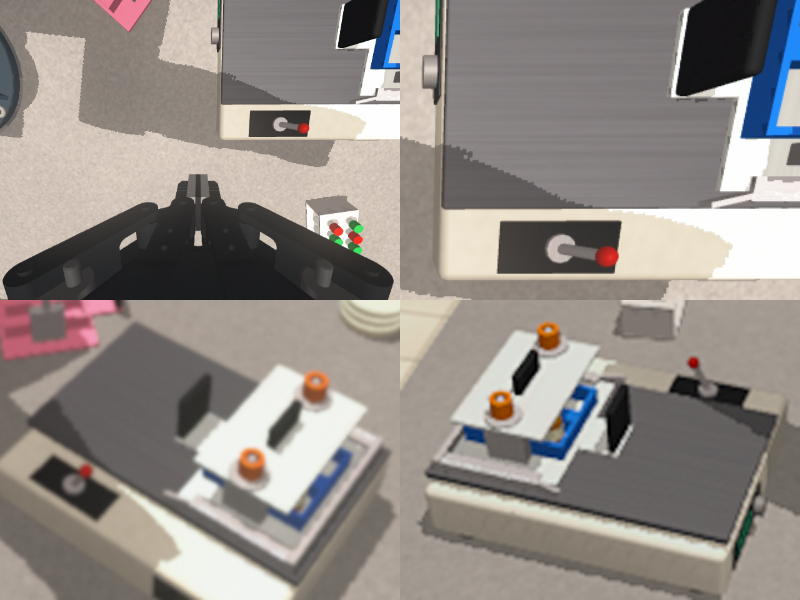

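The switch now leans to the back against its stop, the tray is home, and the robot is clear of everything. Handing in.

```bash
python3 -c "
from plant import robot
print(robot.job_done())"
```

```text
the job is handed in; nothing more can be done
None
```

I've handed the job in, though the hand-in call returned no verdict: both bottles (only blue and yellow were on the bench) stand in wells, the plate and both push nuts are pressed tight, the tray is against the end stop, and the switch is on, at about 44 s of the 210 s allowed.

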